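# Finish loading the top-hat kiln's shelf

## Robot

A 7-joint arm with a two-finger parallel gripper is mounted at the origin on the work surface. World frame = base frame: x ahead of the robot, y to its left, z up, the work surface at z = 0. Lengths are in mm, angles in rad, forces in N, time in s.
With the tool pointing down it reaches from about 400 to 875 mm from the base axis. Payload 4.4 kg.
Tool frame: the origin (TCP) lies at the very end of the fingers, on their centre line; the grasp point (between the pads) lies ctrl.grip_depth behind it (ctrl.grip_depth is the distance from the TCP to the grasp point, in mm); y points along the fingers, x is the direction in which the jaws open and shut, and the axes are right-handed (so a half turn about y gives the same grasp; the last joint's range is limited). The gripper opens to 85 mm and grips with 20 to 120 N. Pads are 22 mm wide; open, the fingers measure 114 mm over their backs; the gripper's body (76 mm by 85 mm) begins 54 mm behind the grasp point. The pads swing forward as they close: fully open they stand 13 mm farther back than shut.
Start: joints at [-0.066, 0.628, 0.038, 1.517, -0.027, 0.996, -0.02], TCP at [650.014, 0.029, 192.813] pointing down, gripper open.
Joint ranges: [-3.06, 3.06], [-0.37, 2.12], [-1.25, 1.32], [0.18, 2.47], [-1.1, 4.24], [0.23, 1.98], [-2.94, 2.94]. Speed limits (rad/s): [2.57, 2.57, 3.14, 3.14, 3.14, 3.14, 3.14].

## Interface

Orientations are given as [roll, pitch, yaw] about the fixed x, y, z axes, in that order (R = Rz(yaw) Ry(pitch) Rx(roll)).
In Python, from cell import ctrl gives the robot as it stands.
- The arm moves only by the tool apply_moves, never from a script. Its argument "motion" is a list of rows, each a list of 5 numbers: the shift along the tool's x, y, z in cm, then the turn about the tool's y in rad, then the finger opening in cm, from 0 to 8.54. In form: [[tx, ty, tz, roll, hand], ...]. A call has 1 to 20 rows; each row is the pose to reach, as a shift and turn from the pose commanded when the call began, along the tool's axes at that moment; what a row does not reach only later rows make up. A row lasts 1/8 s, in which the tool goes at most 62.5 mm and 10.7 degrees, less where a joint would pass 70% of its speed; a pose out of reach is approached as far as the arm can. A call with a gripper value outside its range is refused whole. The fingers move at their own pace and stop on an object; the grip force is fixed at half the most. Time passes only in rows, so rows that repeat a pose let the fingers close. It gives the time, the measured TCP pose, the force and the opening at its end, in the units of the state.
- ctrl.read_state(): the state, without advancing time (a new reading comes with each control period).
- ctrl.get_image(name): name is "scene" or "side" or "wrist"; returns a dict with "image" (384x512x3 uint8, red, green, blue), "vfov" (degrees; the focal length in pixels is half the picture's height over the tangent of half this angle, whatever the lens; pixels are square), "cx", "cy" (the principal point, pixels), "extrinsics" (4x4, takes a point from world to camera coordinates); the wrist camera has in their place "tool_from_camera" (4x4, takes a point from camera to tool coordinates, whose origin is the TCP and whose axes are the tool frame's). Camera axes: x right, y up, looking along -z (the intrinsics and any distortion apply to the point x, -y, -z); pixel columns grow to the right and rows downward; lengths in mm; the calibration is good to about 2 mm. A picture is of the moment at which its call begins: read the wrist's pose just before it. There is no depth.
- ctrl.finish_job(): hands the job in, once; it reports no verdict.
Trained networks look in a picture, given as the dict that the camera call returned (one of the last four; its "shot" number tells which), for a name from the list of things; names that differ only in an ending like _2 or _b are one class to them, and where a whole thing is asked for, a point or a joint stands for the part that bears it (a point fixed in the world has none). Each returns a list of dicts, best first, with "confidence" (0 to 1); they miss things now and then, are a little off and sometimes report something else, mostly with a low value. They report only what shows in the picture. A call takes as long as a camera call.
- ctrl.search_frame(picture, query): "location" ([x, y, z] in mm, in world coordinates, good to about 4 mm: the middle of the surface that is visible of it).
- ctrl.mark_of(picture, query): "location" ([x, y, z] in mm, in world coordinates, good to about 4 mm: a listed point, or the origin of a listed thing).
The state is a dict: "clock": time; "qpos": joint angles; "qd": joint speeds; "tau": joint torques, N m; "eef_pos": TCP position; "tool_rot": TCP orientation; "force": force on the tool from outside, world axes, zero at the start; "torque": the same for the moment, N m; "width": finger opening in mm.
Only numpy, scipy, OpenCV 4.12 (cv2) and the standard library are available. Lean on these libraries where they do the work, as an engineer would, in place of code of your own. Each camera call takes 0.05 s, during which the arm holds its last target.

## Task

Finish loading the kiln shelf for the glaze firing: set the jar on the reddish setter tile with its lid on, stand the tall beaker midway between the two posts at the back, stand the witness cones in front of the jar with about five centimetres clear between them and their row parallel to the shelf's front edge, and stand the third post at the middle of the front edge, as far in from it as the other two are from the back edge. Set every piece down gently and upright, with nothing dropped or knocked over, and do not shift the two back posts or the bowl that is already loaded.

Things in the scene. Friction and masses are not known exactly. Their poses are not given: they have to be found in the camera images.
- shelf (a point): Kiln hearth with its kiln shelf, fixed: a grey sheet-steel tray with pale firebrick, 320 x 340 mm, that carries a pale shelf 280 mm deep (x) by 300 mm wide (y). The point is the centre of the shelf's top face, 75 mm above the table. Its x axis points to the back of the shelf (away from the robot), -x to the front, +y to the left, z up; the hearth may be turned a little.
- tile_top (a point): Reddish square setter tile, 90 x 90 x 8 mm, lying fixed on the shelf in its left or its right half, square to the shelf (same axes). The point is the centre of its top face, 8 mm above the shelf.
- post_left_mid (a point): Round buff kiln post, 36 mm diameter, 110 mm tall, standing loose at the left back corner of the shelf, its axis about 30 mm in from the back edge. The point is at its centre, 55 mm above its foot; same axes as the shelf.
- post_right_mid (a point): Identical round kiln post (36 mm diameter, 110 mm tall), standing loose at the right back corner of the shelf. The point is at its centre, 55 mm above its foot; same axes as the shelf.
- bowl_mid (a point): Small navy speckled bowl, 84 mm diameter, 45 mm tall, already loaded on the shelf beside the tile, in the other half; to be left alone. The point is at its centre, half-way up.
- jar_mid (a point): Squat navy speckled jar, open at the top, 62 mm outside diameter with straight sides above the lowest 8 mm, 62 mm tall, wall 5 mm (mouth 52 mm), on the table. The point is on its axis half-way up, 31 mm above its foot; z up.
- lid_knob (a point): The jar's navy speckled lid, lying knob up on the table: a locating plug under it (42 mm diameter, 7 mm deep, 5 mm play all round in the jar's mouth), a disc 64 mm in diameter and 6 mm thick that rests on the jar's rim, and a round knob 20 mm in diameter, 18 mm tall. The point is the centre of the knob, 27 mm above the plug's underside and 20 mm above the disc's underside; the knob's top is 36 mm above the plug's underside. z up.
- beaker_mid (a point): Tall grey-green speckled beaker, open at the top, 60 mm in diameter at the rim, tapering to 52 mm near the foot, 90 mm tall, on the table. The point is on its axis half-way up (56 mm in diameter there), 45 mm above its foot; z up.
- cones_mid (a point): Witness-cone pack: a grey-brown clay block 26 mm (its x) by 64 mm (its y) by 28 mm tall, with a row of three small coloured cones along its y standing up to 26 mm above the block (54 mm overall), on the table at any yaw. The point is at the centre of the clay block, 14 mm above its foot; z up. Grip the block across its 26 mm.
- post_third_mid (a point): The third round buff kiln post, identical to the others (36 mm diameter, 110 mm tall), standing on the table. The point is at its centre, 55 mm above its foot; z up.

How it is judged (in metres and radians):
At the end, for the whole second after the job is handed in: Jar on tile (within 15 mm), lid seated on it (9 mm); beaker between the back posts (94-135 mm from each, 20 mm of their line); cones 70-120 mm in front of the tile centre, 22 mm sideways, row parallel within 0.3 rad; third post within 15 mm of its place; all upright on their support, at rest (horizontal distance between jar_mid and tile_top below 0.015 m and z of jar_mid in the frame of tile_top between 0.027 and 0.035 m and angle between each of jar_mid, lid_knob, beaker_mid, post_third_mid, cones_mid's own z axis and vertical below 0.08 rad and horizontal distance between lid_knob and jar_mid below 0.009 m and z of lid_knob in the frame of jar_mid between 0.047 and 0.055 m and horizontal distance between beaker_mid and post_left_mid between 0.094 and 0.135 m and x of beaker_mid in the frame of post_left_mid between -0.02 and 0.02 m and horizontal distance between beaker_mid and post_right_mid between 0.094 and 0.135 m and x of beaker_mid in the frame of post_right_mid between -0.02 and 0.02 m and z of beaker_mid in the frame of shelf between 0.041 and 0.049 m and x of post_third_mid in the frame of shelf between -0.125 and -0.095 m and y of post_third_mid in the frame of shelf between -0.015 and 0.015 m and z of post_third_mid in the frame of shelf between 0.051 and 0.059 m and x of cones_mid in the frame of tile_top between -0.12 and -0.07 m and y of cones_mid in the frame of tile_top between -0.022 and 0.022 m and z of cones_mid in the frame of shelf between 0.01 and 0.018 m and angle between the y axis of cones_mid and the y axis of shelf, either way round below 0.3 rad and linear speed of each of jar, lid, beaker, cones, post_third below 0.02 m/s and angular speed of each of jar, lid, beaker, cones, post_third below 0.2 rad/s); the robot touches nothing.
It fails at once if a piece is dropped, thrown or knocked (moving faster than 0.6 m/s while not held) ((linear speed of jar above 0.6 m/s and contact force between the fingers and jar below 0.3 N) or (linear speed of lid above 0.6 m/s and contact force between the fingers and lid below 0.3 N) or (linear speed of beaker above 0.6 m/s and contact force between the fingers and beaker below 0.3 N) or (linear speed of cones above 0.6 m/s and contact force between the fingers and cones below 0.3 N) or (linear speed of post_third above 0.6 m/s and contact force between the fingers and post_third below 0.3 N)).
It fails at once if a piece is tipped over (more than 45 degrees) (angle between any of jar_mid, lid_knob, beaker_mid, cones_mid, post_third_mid's own z axis and vertical above 0.8 rad).
It fails at once if a back post or the loaded bowl is shifted by more than 12 mm or tipped (distance of any of post_left_mid, post_right_mid, bowl_mid from where it was at the start of the episode above 0.012 m or angle between any of post_left_mid, post_right_mid, bowl_mid's own z axis and vertical above 0.25 rad).
It also fails if it takes over 128 s, if anything falls off the work surface, if the arm or the gripper's body presses on something with over 40 N, if the wrist force passes 120 N, or if a joint passes its speed limit or range.

## Working session

There is one attempt and no reset: what is moved stays moved. The work goes in short steps, Python scripts to look and compute and a tool call to move; the robot and the scene stay as the last step left them, time stands still between calls to the robot, and variables do not carry over. Pictures are saved under pics/ and viewed, and the job is handed in when it is done.

Besides the shell and the picture viewer there is one more tool, called after ">>>" by a JSON object that holds its "api" and its "payload", one argument or row to a line. apply_moves: Moves the arm, as the interface text tells. Its arguments: {"type":"object","properties":{"motion":{"type":"array","items":{"type":"array","items":{"type":"number"}}}},"required":["motion"]}

```bash
mkdir -p pics; ls
python3 - <<'E'
from cell import ctrl
import cv2,numpy as np
print(ctrl.grip_depth, ctrl.read_state())
for n in ["scene","side","wrist"]:
    p=ctrl.get_image(n); cv2.imwrite(f"pics/{n}0.png",p["image"][:,:,::-1])
    print(n,{k:(np.round(v,3).tolist() if not np.isscalar(v) else v) for k,v in p.items() if k!="image"})
    for q in ["shelf","tile_top","post_left_mid","post_right_mid","bowl_mid","jar_mid","lid_knob","beaker_mid","cones_mid","post_third_mid"]:
        r=ctrl.mark_of(p,q)
        print(q,[(np.round(d["location"]).tolist(),round(d["confidence"],2)) for d in r[:4]])
E
```

```text
pics
18.700000000000003 {'clock': 0.0, 'qpos': array([-0.06577711,  0.62937848,  0.03842993,  1.51839451, -0.02695505,
        0.99632333, -0.02001305]), 'qd': array([ 0.00012731,  0.00032345, -0.00132818, -0.00080326, -0.00082647,
       -0.00138976,  0.00051755]), 'tau': array([-1.11932164e-03, -5.63405585e+01,  1.22606792e+00, -1.93450052e+01,
        1.09587883e-02,  1.05136272e-02, -8.84369996e-06]), 'eef_pos': array([6.49271364e+02, 4.51181029e-03, 1.91859539e+02]), 'tool_rot': array([-1.57085567e+00,  1.98511654e-03, -2.41619735e-06]), 'force': array([ 0.49159801,  0.79711243, -0.72515093]), 'torque': array([0.01388713, 0.0322636 , 0.0295048 ]), 'width': 85.13417428383589}
scene {'vfov': 57.098239763524276, 'cx': 260.6659033952219, 'cy': 192.6222255368393, 'extrinsics': [[0.497, 0.868, 0.006, -275.029], [-0.562, 0.317, 0.764, 248.683], [0.661, -0.383, 0.645, -1357.803], [0.0, 0.0, 0.0, 1.0]], 'shot': 1}
shelf [([566.0, 173.0, 76.0], 0.6)]
tile_top [([451.0, -401.0, 43.0], 0.54)]
post_left_mid [([676.0, 300.0, 131.0], 0.96)]
post_right_mid [([689.0, 65.0, 132.0], 0.85)]
bowl_mi
[... 1044 characters left out ...]
0, -269.0, 16.0], 0.95)]
post_third_mid [([441.0, -265.0, 59.0], 0.65)]
wrist {'vfov': 68.9877105548441, 'cx': 261.8456434023664, 'cy': 186.32769463970158, 'tool_from_camera': [[1.0, -0.0, 0.001, -0.075], [0.001, 0.294, -0.956, -181.585], [-0.0, 0.956, 0.294, 75.087], [0.0, 0.0, 0.0, 1.0]], 'shot': 3}
shelf []
tile_top []
post_left_mid []
post_right_mid [([688.0, 72.0, 127.0], 0.68)]
bowl_mid [([591.0, 88.0, 98.0], 0.85), ([688.0, 70.0, 130.0], 0.45)]
jar_mid [([440.0, -137.0, 30.0], 0.84)]
lid_knob [([581.0, -154.0, 27.0], 0.92)]
beaker_mid []
cones_mid [([569.0, -267.0, 12.0], 0.97), ([582.0, -154.0, 28.0], 0.4)]
post_third_mid [([444.0, -266.0, 55.0], 0.94), ([441.0, -133.0, 28.0], 0.31)]
```

View pics/scene0.png

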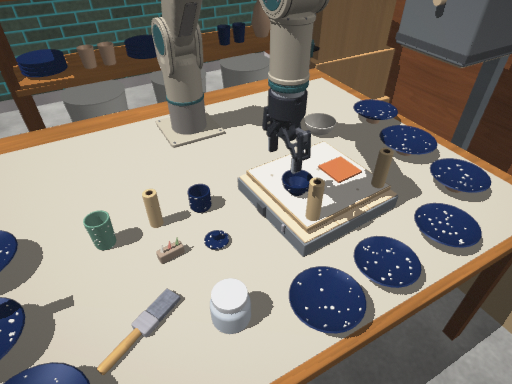

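View pics/side0.png

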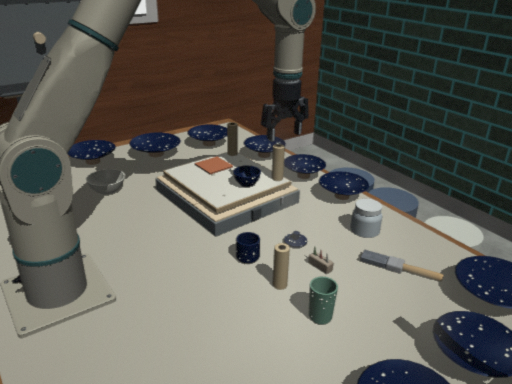

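View pics/wrist0.png

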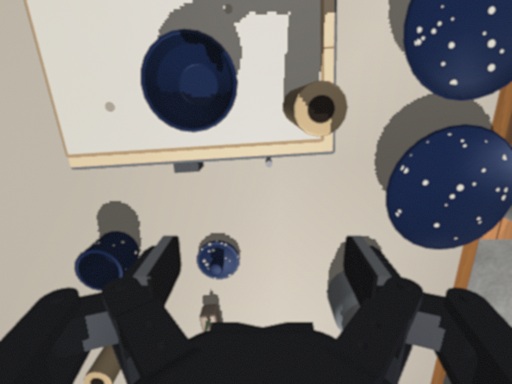

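The scene view shows the tile (340,170) on the left half of the shelf, the bowl (297,183) on the right half, back posts at (315,200) and (382,168). On the table are the jar (200,198), lid (217,240), cones (172,250), post (152,208) and beaker (100,230). I'll view it from above both areas to refine.

>>> {"api": "apply_moves", "payload": {
  "motion": [
    [-5,-10,-4,0,8.5],
    [-10,-15,-10,0,8.5],
    [-12,-18,-15,0,8.5],
    [-12,-18,-18,0,8.5],
    [-12,-18,-18,0,8.5],
    [-12,-18,-18,0,8.5],
    [-12,-18,-18,0,8.5],
    [-12,-18,-18,0,8.5]
  ]
}}

```text
clock: 2.65
eef_pos: [530.3, -178.2, 371.9]
tool_rot: [-1.569, 0.001, 0.003]
force: [0.5, 0.1, -0.3]
width: 84.8
```

```bash
cat > h.py <<'E'
from cell import ctrl
import cv2,numpy as np
from scipy.spatial.transform import Rotation as Ro
NM=["shelf","tile_top","post_left_mid","post_right_mid","bowl_mid","jar_mid","lid_knob","beaker_mid","cones_mid","post_third_mid"]
def shot(name):
    s=ctrl.read_state(); p=ctrl.get_image(name)
    if name=="wrist":
        T=np.eye(4); T[:3,:3]=Ro.from_euler("xyz",s["tool_rot"]).as_matrix(); T[:3,3]=s["eef_pos"]
        E=np.linalg.inv(T@p["tool_from_camera"])
    else: E=p["extrinsics"]
    p["E"]=E; p["f"]=192/np.tan(np.radians(p["vfov"])/2)
    return p
def proj(p,P):
    c=p["E"]@np.append(P,1); return np.array([p["cx"]+p["f"]*c[0]/-c[2], p["cy"]+p["f"]*c[1]/c[2]])
def back(p,uv,z):
    d=np.array([(uv[0]-p["cx"])/p["f"],-(uv[1]-p["cy"])/p["f"],-1]); R=p["E"][:3,:3]
    o=-R.T@p["E"][:3,3]; d=R.T@d; return o+d*(z-o[2])/d[2]
def save(p,fn,pts=()):
    im=p["image"][:,:,::-1].copy()
    for P in pts:
        u=proj(p,P); cv2.drawMarker(im,tuple(int(round(x)) for x in u),(0,255,0),cv2.MARKER_CROSS,7,1)
    cv2.imwrite("pics/"+fn,im)
def marks(p,names=NM,mn=0.3):
    for q in names:
        r=[(np.round(d["location"],1).tolist(),round(d["confidence"],2)) for d in ctrl.mark_of(p,q) if d["confidence"]>mn]
        if r: print(q,r[:3])
E
python3 - <<'E'
from h import *
s=ctrl.read_state();print(s["clock"],s["eef_pos"],s["tool_rot"])
p=shot("wrist");save(p,"w1.png");marks(p)
E
```

```text
2.65 [ 530.27752262 -178.15204364  371.90017985] [-1.56949093e+00  1.37056656e-03  2.63257797e-03]
shelf [([440.4, -136.3, 26.0], 0.62)]
post_left_mid [([443.0, -134.5, 26.8], 0.47)]
jar_mid [([583.3, -156.8, 30.1], 0.73), ([442.5, -133.8, 26.2], 0.64)]
lid_knob [([587.9, -154.4, 27.4], 0.63)]
beaker_mid [([449.2, -399.7, 46.4], 0.93)]
cones_mid [([568.7, -264.3, 12.5], 0.96)]
post_third_mid [([443.1, -264.0, 56.9], 0.66)]
```

View pics/w1.png

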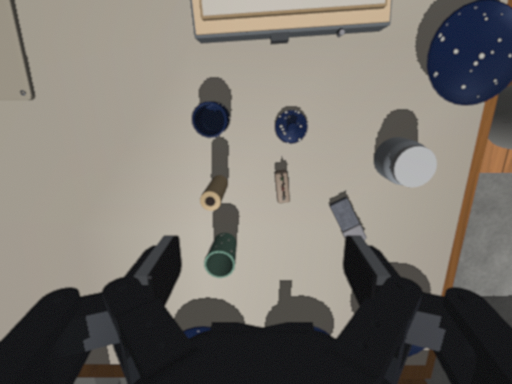

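>>> {"api": "apply_moves", "payload": {
  "motion": [
    [0,0,6,0,8.5],
    [0,0,12,0,8.5],
    [1,0,18,0,8.5],
    [2,0,24,0,8.5],
    [3,0,30,0,8.5],
    [4,0,36,0,8.5],
    [4,0,36,0,8.5],
    [4,0,36,0,8.5],
    [4,0,36,0,8.5]
  ]
}}

```text
clock: 4.32
eef_pos: [570.3, 178.1, 373.0]
tool_rot: [-1.572, -0.0, -0.003]
force: [-0.0, -1.0, 0.0]
width: 84.7
```

Run:
```python
from h import *
im=cv2.imread("pics/w1.png"); c=im[90:290,180:320]
cv2.imwrite("pics/w1c.png",cv2.resize(c,None,fx=3,fy=3,interpolation=cv2.INTER_CUBIC))
s=ctrl.read_state();print(s["clock"],s["eef_pos"],s["tool_rot"])
p=shot("wrist");save(p,"w2.png");marks(p)
for n in ["scene","side"]:
    p=shot(n);print(n);save(p,n+"2.png");marks(p)
```

```text
4.325 [570.27814457 178.0945453  373.00322336] [-1.57163197e+00 -3.49713226e-04 -2.70370956e-03]
shelf [([566.0, 172.3, 68.3], 0.67), ([442.5, -134.3, 26.5], 0.52)]
tile_top [([566.2, 255.3, 83.9], 0.57)]
post_left_mid [([674.0, 303.2, 125.9], 0.83)]
post_right_mid [([691.6, 69.9, 128.0], 0.65)]
bowl_mid [([587.6, 87.3, 96.0], 0.56)]
jar_mid [([439.5, -136.5, 26.0], 0.64)]
lid_knob [([583.5, -154.5, 26.1], 0.57)]
cones_mid [([569.8, -265.7, 11.6], 0.62)]
post_third_mid [([441.7, -264.4, 59.4], 0.56)]
scene
tile_top [([569.8, 255.2, 85.0], 0.67)]
post_left_mid [([672.8, 299.8, 132.5], 0.75)]
post_right_mid [([690.9, 67.2, 131.5], 0.58)]
bowl_mid [([585.0, 86.7, 97.3], 0.74)]
jar_mid [([437.0, -133.0, 34.8], 0.6)]
lid_knob [([581.6, -151.6, 30.6], 0.93)]
beaker_mid [([448.0, -400.6, 42.7], 0.92)]
cones_mid [([572.7, -267.2, 11.8], 0.78)]
post_third_mid [([445.8, -265.4, 56.8], 0.6)]
side
shelf [([566.8, 175.1, 72.7], 0.91)]
tile_top [([568.5, 247.7, 83.3], 0.81)]
post_left_mid [([671.9, 303.5, 126.9], 0.82)]
post_right_mid [([684.9, 69.6, 130.7], 0.56)]
bowl_mid [([587.9, 83.9, 98.6], 0.92)]
jar_mid [([441.4, -133.6, 36.3], 0.86)]
lid_knob [([581.7, -150.1, 30.5], 0.87)]
beaker_mid [([450.2, -401.4, 46.5], 0.79)]
cones_mid [([569.7, -268.8, 14.3], 0.89)]
post_third_mid [([443.1, -264.9, 59.3], 0.8)]
```

View pics/w1c.png

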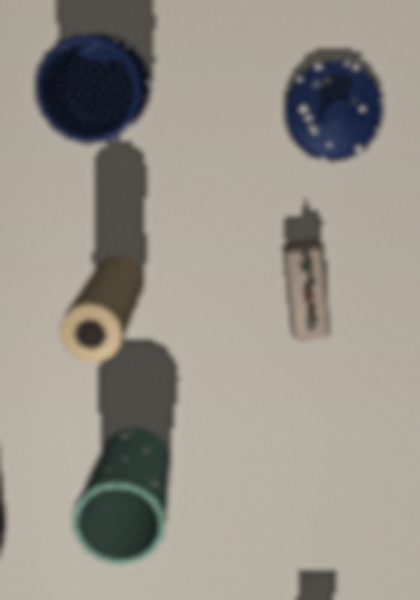

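View pics/w2.png

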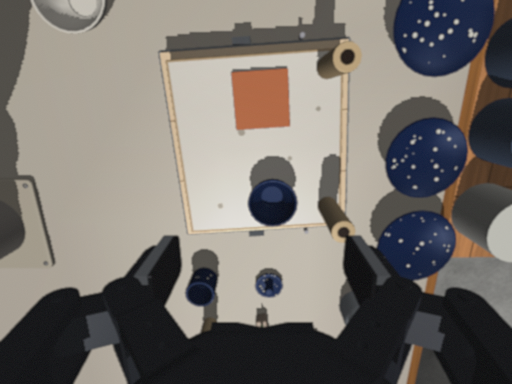

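The picture shows shelf corners near (168,60), (345,48), (345,226), (190,232) and tile corners near (233,70), (288,67), (290,127), (236,130). I'll segment those and backproject.

Run:
```python
from h import *
p=shot("wrist"); im=p["image"].astype(int)
m=((im[:,:,0]>150)&(im[:,:,2]<100)&(im[:,:,1]<130)).astype(np.uint8)
m[:, :225]=0;m[:,300:]=0;m[:60]=0;m[140:]=0
c=max(cv2.findContours(m,0,2)[0],key=cv2.contourArea)
w=np.array([back(p,q[0],83)[:2] for q in c],np.float32)
print("tile",cv2.minAreaRect(w))
# posts: click top centres at z=185
for n,uv in dict(L=(347,57),R=(343,232)).items(): print(n,back(p,uv,185))
print("bowl rim",back(p,(273,202),120))
for uv in [(168,60),(342,50),(345,226),(190,232)]: print(back(p,uv,75))
big=cv2.resize(p["image"][30:250,150:370,::-1],None,fx=2.7,fy=2.7,interpolation=cv2.INTER_CUBIC)
cv2.imwrite("pics/w2c.png",big)
# w1 pixels
T=np.eye(4);T[:3,:3]=Ro.from_euler("xyz",[-1.56949,.00137,.00263]).as_matrix();T[:3,3]=[530.2775,-178.152,371.9]
p["E"]=np.linalg.inv(T@p["tool_from_camera"])
g=lambda x,y,z:np.round(back(p,(180+x/3-.3,90+y/3-.3),z),1)
print("jar",g(92,90,62),"post",g(92,332,110),"beaker",g(120,522,90),"lid",g(335,92,30))
cs=[g(*a,28) for a in [(289,250),(324,244),(328,336),(293,338)]];print(cs,np.mean(cs,0))
d=(cs[0]+cs[1]-cs[2]-cs[3]);print("cones y-axis yaw",np.arctan2(-d[0],d[1]))
```

```text
tile ((568.5187377929688, 254.15707397460938), (86.7402114868164, 87.82643127441406), 3.7752745151519775)
L [672.71935285 305.36502749 185.        ]
R [687.76440599  72.01789667 185.        ]
bowl rim [588.02065694  94.45047018 120.        ]
[421.60394013 316.05733371  75.        ]
[694.62560047 330.33930143  75.        ]
[725.54088573  29.90481359  75.        ]
[433.70315749  17.40383833  75.        ]
jar [ 440.9 -134.5   62. ] post [ 442.8 -264.1  110. ] beaker [ 450.1 -398.9   90. ] lid [ 583.1 -137.3   30. ]
[array([ 556.9, -237.1,   28. ]), array([ 579.4, -233. ,   28. ]), array([ 584. , -296.1,   28. ]), array([ 560.7, -297.6,   28. ])] [ 570.25 -265.95   28.  ]
cones y-axis yaw 0.0678568228563046
```

View pics/w2c.png

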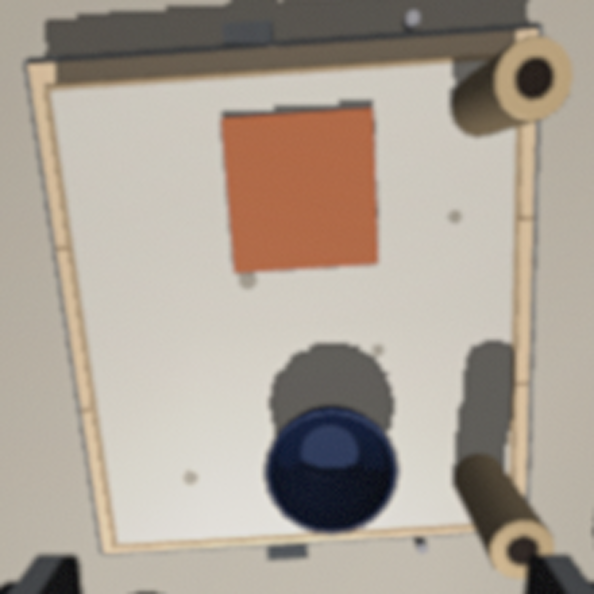

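>>> {"api": "apply_moves", "payload": {
  "motion": [
    [-1,0,-5,0,8.5],
    [-2,0,-11,-0.02,8.5],
    [-3,0,-17,-0.04,8.5],
    [-4,0,-23,-0.07,8.5],
    [-6,0,-29,-0.07,8.5],
    [-8,2,-35,-0.07,8.5],
    [-10,5,-41,-0.07,8.5],
    [-11,8,-47,-0.07,8.5],
    [-12,12,-53,-0.07,8.5],
    [-12,16,-57.8,-0.07,8.5],
    [-12,20,-57.8,-0.07,8.5],
    [-12,20,-57.8,-0.07,8.5],
    [-12,20,-57.8,-0.07,8.5],
    [-12,20,-57.8,-0.07,8.5]
  ]
}}

```text
clock: 7.78
eef_pos: [452.1, -397.6, 175.4]
tool_rot: [-1.573, -0.004, 0.072]
force: [0.4, -0.3, 0.6]
width: 84.8
```

```bash
python3 - <<'E'
from h import *
s=ctrl.read_state();print(s["clock"],s["eef_pos"],s["tool_rot"])
p=shot("wrist");save(p,"w3.png");marks(p,NM[5:])
E
cat >> h.py <<'E'
def togo(P):
    s=ctrl.read_state(); R=Ro.from_euler("xyz",s["tool_rot"]).as_matrix()
    print("clock",round(s["clock"],2),"eef",np.round(s["eef_pos"],1),"rot",np.round(s["tool_rot"],3),"w",round(float(s["width"]),1),"F",np.round(s["force"],1))
    print("togo cm",np.round(R.T@(np.array(P)-s["eef_pos"])/10,2))
E
```

```text
7.775 [ 452.06509726 -397.62649393  175.4190296 ] [-1.57315613 -0.00375015  0.07207462]
beaker_mid [([448.8, -399.6, 43.0], 0.78)]
cones_mid [([568.0, -263.7, 11.8], 0.56)]
post_third_mid [([441.8, -265.7, 56.4], 0.72)]
```

View pics/w3.png

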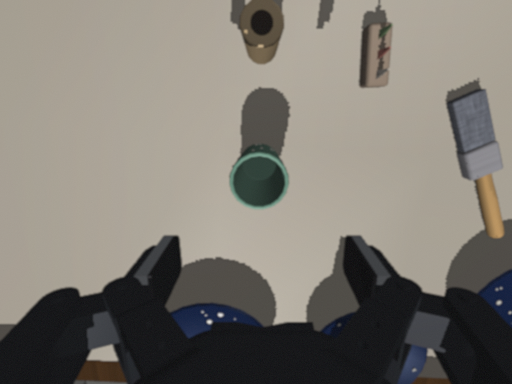

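The picture shows the beaker rim centred at (259,181), in line with the fingers.

```bash
python3 -c "
from h import *
togo([449.7,-400,32])"
```

```text
clock 8.07 eef [ 450.4 -397.8  173.6] rot [-1.572e+00 -1.000e-03  7.100e-02] w 85.2 F [-0.1  0.3 -0.6]
togo cm [-0.1  14.16 -0.2 ]
```

>>> {"api": "apply_moves", "payload": {
  "motion": [
    [-0.1,4,-0.2,0,8.5],
    [-0.1,8,-0.2,0,8.5],
    [-0.1,11,-0.2,0,8.5],
    [-0.1,13,-0.2,0,8.5],
    [-0.1,14.1,-0.2,0,8.5],
    [-0.1,14.1,-0.2,0,8.5],
    [-0.1,14.1,-0.2,0,8.5],
    [-0.1,14.1,-0.2,0,4],
    [-0.1,14.1,-0.2,0,4],
    [-0.1,14.1,-0.2,0,4],
    [-0.1,14.1,-0.2,0,4],
    [-0.1,14.1,-0.2,0,4],
    [-0.1,14.1,-0.2,0,4]
  ]
}}

```text
clock: 9.7
eef_pos: [449.6, -400.4, 33.1]
tool_rot: [-1.572, -0.001, 0.07]
force: [-0.0, 0.7, 5.2]
width: 56.7
```

```bash
python3 -c "
from h import *
togo([680.3,186.0,32+75])"
```

```text
clock 9.7 eef [ 449.6 -400.4   33.1] rot [-1.572e+00 -1.000e-03  7.000e-02] w 56.7 F [-0.   0.7  5.2]
togo cm [27.12 -7.41 56.88]
```

>>> {"api": "apply_moves", "payload": {
  "motion": [
    [0,-2,0,0,4],
    [0,-6,0,0,4],
    [0,-10,2,0,4],
    [1,-14,6,0,4],
    [3,-18,11,0,4],
    [5,-21,16,0,4],
    [8,-22,21,0,4],
    [11,-22,26,0,4],
    [14,-22,31,0,4],
    [17,-22,36,0,4],
    [20,-22,41,0,4],
    [22,-22,46,0,4],
    [24,-22,51,0,4],
    [26,-22,55,0,4],
    [27,-22,57,0,4],
    [27,-22,57,0,4],
    [27,-22,57,0,4],
    [27,-22,57,0,4]
  ]
}}

```text
clock: 11.95
eef_pos: [678.5, 185.2, 252.1]
tool_rot: [-1.572, 0.0, 0.068]
force: [0.2, -0.2, -2.7]
width: 56.3
```

```bash
python3 -c "
from h import *
togo([680.6,185.5,32+75])
p=shot('wrist');save(p,'w4.png');marks(p)
p=shot('side');save(p,'s4.png')"
```

```text
clock 11.95 eef [678.5 185.2 252.1] rot [-1.572  0.     0.068] w 56.3 F [ 0.2 -0.2 -2.7]
togo cm [ 0.21 14.51  0.03]
shelf [([566.5, 172.6, 70.7], 0.59)]
tile_top [([567.1, 252.9, 83.6], 0.91), ([678.8, 184.5, 261.8], 0.35)]
post_left_mid [([674.6, 304.1, 128.1], 0.56)]
bowl_mid [([586.7, 86.1, 98.8], 0.91)]
lid_knob [([583.0, -153.4, 26.6], 0.63), ([567.0, 255.8, 80.4], 0.49)]
beaker_mid [([681.3, 185.8, 261.6], 0.83)]
```

View pics/w4.png

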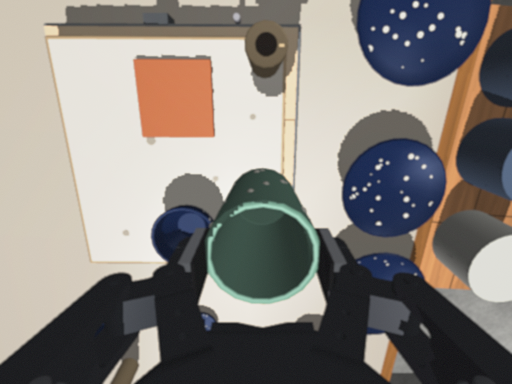

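View pics/s4.png

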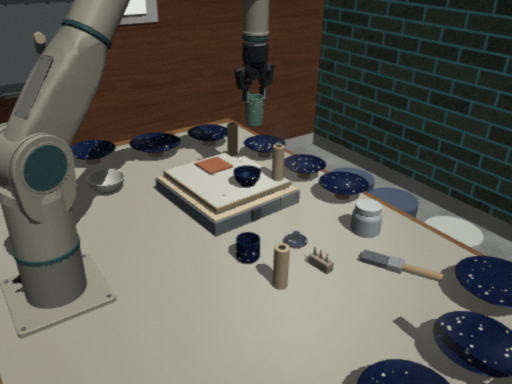

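The wrist picture shows the beaker (262,250) held upright, with the left post at (268,55) in line with it.

>>> {"api": "apply_moves", "payload": {
  "motion": [
    [0.2,3,0,0,4],
    [0.2,6,0,0,4],
    [0.2,9,0,0,4],
    [0.2,11.5,0,0,4],
    [0.2,13,0,0,4],
    [0.2,13.7,0,0,4],
    [0.2,13.9,0,0,4],
    [0.2,14.1,0,0,4],
    [0.2,14.1,0,0,4]
  ]
}}

```text
clock: 13.68
eef_pos: [681.0, 187.7, 111.4]
tool_rot: [-1.571, -0.001, 0.07]
force: [0.1, -0.3, -2.4]
width: 56.1
```

```bash
python3 -c "
from h import *
togo([680.6,185.5,108])"
```

```text
clock 13.68 eef [681.  187.7 111.4] rot [-1.571e+00 -1.000e-03  7.000e-02] w 56.1 F [ 0.1 -0.3 -2.4]
togo cm [-0.05  0.34 -0.22]
```

>>> {"api": "apply_moves", "payload": {
  "motion": [
    [0,0.1,-0.1,0,4],
    [0,0.2,-0.1,0,4],
    [0,0.3,-0.1,0,4],
    [0,0.4,-0.1,0,4],
    [0,0.4,-0.1,0,4],
    [0,0.4,-0.1,0,4]
  ]
}}

```text
clock: 14.42
eef_pos: [680.8, 186.6, 108.2]
tool_rot: [-1.571, -0.001, 0.07]
force: [-1.8, -0.2, 5.8]
width: 56.3
```

```bash
python3 -c "
from h import *
togo([680.6,185.5,108])
p=shot('side');save(p,'s5.png');cv2.imwrite('pics/s5.png',cv2.resize(p['image'][60:240,150:320,::-1],None,fx=3.3,fy=3.3))"
```

```text
clock 14.43 eef [680.8 186.6 108.2] rot [-1.571e+00 -1.000e-03  7.000e-02] w 56.3 F [-1.8 -0.2  5.8]
togo cm [-0.02  0.02 -0.11]
```

View pics/s5.png

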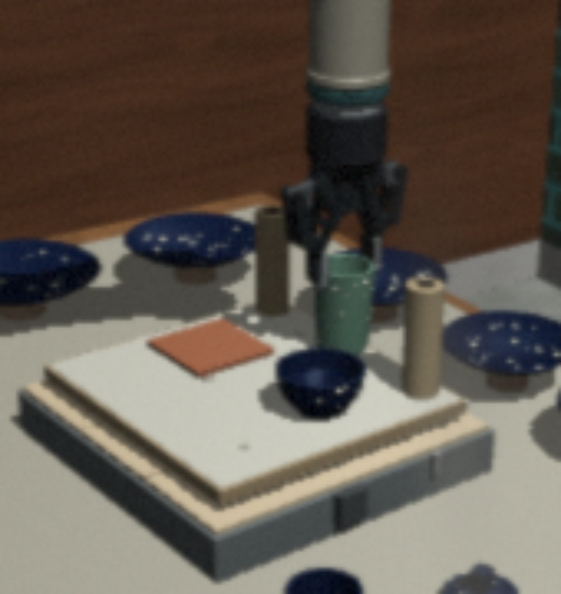

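Contact is reached (force changed from -2.4 to +5.8 N), and the beaker stands between the posts. Release and go toward the jar.

>>> {"api": "apply_moves", "payload": {
  "motion": [
    [0,0,0,0,6],
    [0,0,0,0,7],
    [0,0,0,0,8.5],
    [0,0,0,0,8.5],
    [0,0,0,0,8.5],
    [0,-2,0,0,8.5],
    [0,-5,0,0,8.5],
    [0,-9,0,0,8.5],
    [0,-13,0,0,8.5],
    [0,-17,0,0,8.5],
    [-2,-19,-5,0,8.5],
    [-6,-19,-10,0,8.5],
    [-10,-19,-15,0,8.5],
    [-14,-19,-20,0,8.5],
    [-18,-16,-24,0,8.5],
    [-22,-13,-28,0,8.5],
    [-25,-10,-30,0,8.5],
    [-26,-8,-30,0,8.5],
    [-26,-8,-30,0,8.5],
    [-26,-8,-30,0,8.5]
  ]
}}

```text
clock: 16.98
eef_pos: [444.3, -130.7, 188.3]
tool_rot: [-1.571, -0.003, 0.071]
force: [0.2, -0.5, 1.2]
width: 85.1
```

```bash
python3 -c "
from h import *
togo([440,-133.5,18])
p=shot('wrist');save(p,'w6.png');marks(p)
p=shot('side');marks(p,['beaker_mid','post_left_mid','post_right_mid','jar_mid']);save(p,'s6.png')
p=shot('scene');marks(p,['beaker_mid','post_left_mid','post_right_mid','jar_mid'])"
```

```text
clock 16.98 eef [ 444.3 -130.7  188.3] rot [-1.571 -0.003  0.071] w 85.1 F [ 0.2 -0.5  1.2]
togo cm [-0.51 17.03 -0.23]
shelf [([584.7, -152.7, 26.7], 0.47)]
jar_mid [([441.4, -135.5, 26.8], 0.57)]
lid_knob [([581.6, -151.7, 27.7], 0.56)]
cones_mid [([570.6, -265.9, 15.7], 0.75)]
post_third_mid [([442.8, -264.0, 56.2], 0.94)]
beaker_mid [([683.9, 186.9, 120.0], 0.6)]
post_left_mid [([671.6, 303.6, 124.5], 0.58)]
post_right_mid [([685.5, 71.4, 130.3], 0.92)]
jar_mid [([441.6, -134.3, 34.6], 0.63)]
beaker_mid [([680.2, 187.8, 116.7], 0.96), ([435.3, -130.4, 34.0], 0.54)]
post_left_mid [([672.3, 299.1, 134.0], 0.55)]
post_right_mid [([692.3, 68.1, 129.5], 0.93)]
jar_mid [([436.5, -131.8, 31.0], 0.68), ([564.1, 256.4, 82.2], 0.59)]
```

View pics/w6.png

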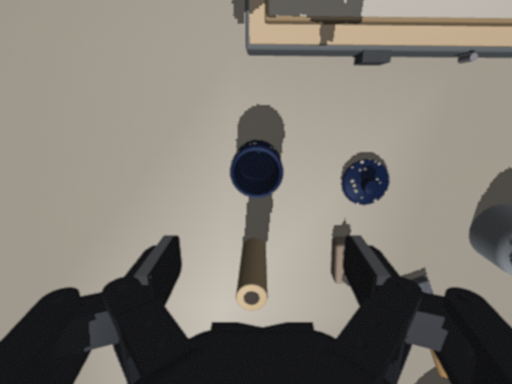

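View pics/s6.png

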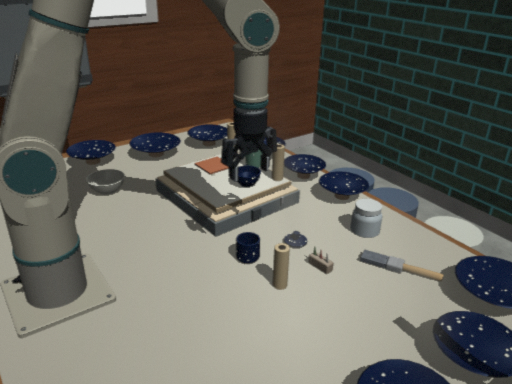

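```bash
python3 -c "
from h import *
p=shot('wrist');print(back(p,(257,169),62))
togo([440.3,-133.8,18])"
```

```text
[ 436.42882597 -129.94067696   62.        ]
clock 18.07 eef [ 442.3 -130.9  186.8] rot [-1.571 -0.     0.07 ] w 84.9 F [-0.8 -0.4 -1.4]
togo cm [-0.22 16.88 -0.28]
```

>>> {"api": "apply_moves", "payload": {
  "motion": [
    [-0.3,5,-0.2,0,8.5],
    [-0.3,9,-0.2,0,8.5],
    [-0.3,12.5,-0.2,0,8.5],
    [-0.3,15,-0.2,0,8.5],
    [-0.3,16.5,-0.2,0,8.5],
    [-0.3,16.8,-0.2,0,8.5],
    [-0.3,16.8,-0.2,0,8.5],
    [-0.3,16.8,-0.2,0,8.5],
    [-0.3,16.8,-0.2,0,5],
    [-0.3,16.8,-0.2,0,5],
    [-0.3,16.8,-0.2,0,5],
    [-0.3,16.8,-0.2,0,5],
    [-0.3,16.8,-0.2,0,5],
    [-0.3,16.8,-0.2,0,5]
  ]
}}

```text
clock: 19.82
eef_pos: [439.9, -133.1, 20.4]
tool_rot: [-1.571, -0.002, 0.07]
force: [-1.7, 1.3, 17.7]
width: 49.7
```

```bash
python3 -c "
from h import *
togo([568.8,252.5,101])
p=shot('wrist');save(p,'w7.png')"
```

```text
clock 19.82 eef [ 439.9 -133.1   20.4] rot [-1.571 -0.002  0.07 ] w 49.7 F [-1.7  1.3 17.7]
togo cm [15.56 -8.04 37.57]
```

View pics/w7.png

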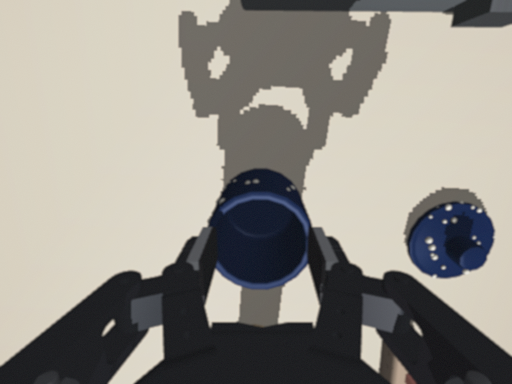

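```bash
python3 -c "
from h import *
p=shot('wrist');print(back(p,(262,240),62),back(p,(212,240),62),back(p,(310,240),62),proj(p,[440,-133,62]),proj(p,[440,-133,20]))
togo([568.8,252.5,101])
cv2.imwrite('pics/w7b.png',cv2.resize(p['image'][140:340,150:380,::-1],None,fx=3,fy=3,interpolation=cv2.INTER_CUBIC))
p=shot('side');cv2.imwrite('pics/s7.png',cv2.resize(p['image'][120:300,160:340,::-1],None,fx=3.3,fy=3.3,interpolation=cv2.INTER_CUBIC)); marks(p,['jar_mid'])
"
```

```text
[ 439.66900786 -132.3459702    62.        ] [ 411.88678361 -134.27756646   62.        ] [ 466.34707955 -130.49114163   62.        ] [262.51002179 241.08902104] [262.33286829 212.27018487]
clock 19.93 eef [ 439.9 -133.1   20.4] rot [-1.571 -0.002  0.07 ] w 50.2 F [-1.9  0.2 17.8]
togo cm [15.56 -8.04 37.57]
jar_mid [([565.2, 172.5, 72.5], 0.61), ([439.9, -133.5, 33.2], 0.57)]
```

View pics/w7b.png

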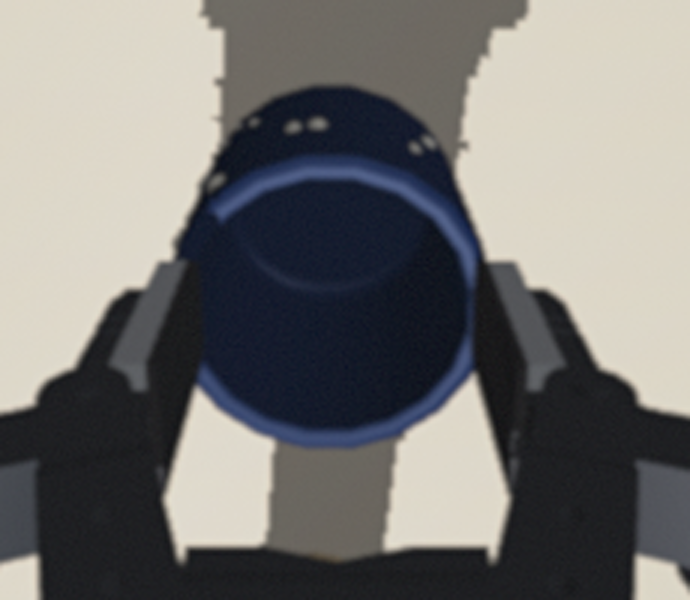

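View pics/s7.png

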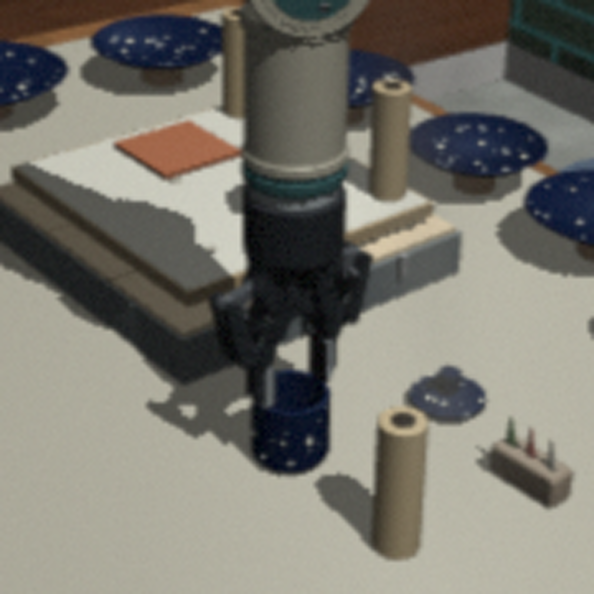

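The picture shows the jar at (262,240) between the pads, but the width reads 50 mm where the jar is 62 mm, with 17.7 N upward. That is suspicious, so I reopen and look.

>>> {"api": "apply_moves", "payload": {
  "motion": [
    [0,0,0,0,6.5],
    [0,0,0,0,8.5],
    [0,0,0,0,8.5],
    [0,0,0,0,8.5]
  ]
}}

```text
clock: 20.52
eef_pos: [439.3, -133.0, 18.6]
tool_rot: [-1.571, 0.0, 0.07]
force: [0.7, 0.2, -0.1]
width: 85.1
```

```bash
python3 -c "
from h import *
togo([440,-133,18])
p=shot('wrist');cv2.imwrite('pics/w8.png',cv2.resize(p['image'][140:340,150:380,::-1],None,fx=3,fy=3,interpolation=cv2.INTER_CUBIC))
"
```

```text
clock 20.52 eef [ 439.3 -133.    18.6] rot [-1.571  0.     0.07 ] w 85.1 F [ 0.7  0.2 -0.1]
togo cm [ 0.07  0.06 -0.  ]
```

View pics/w8.png

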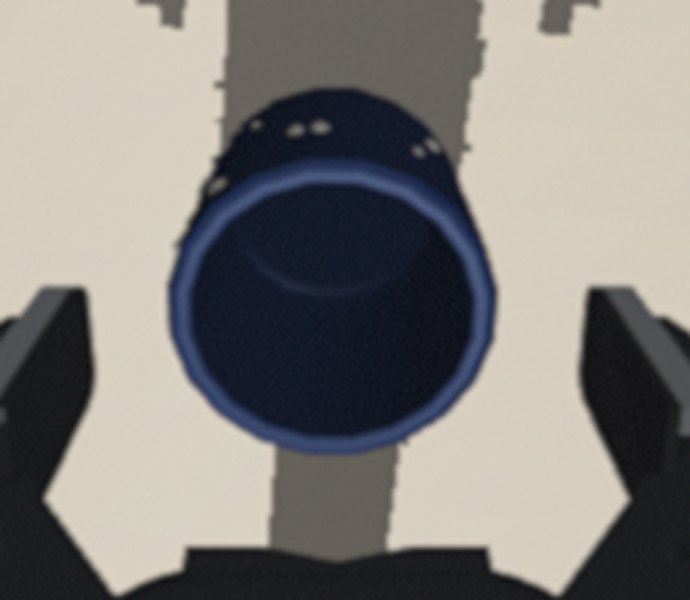

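The fingers had sunk into the jar wall visually; the jar itself is unmoved and upright. I'll re-close with a target just under its diameter and check.

>>> {"api": "apply_moves", "payload": {
  "motion": [
    [0,0,0,0,7],
    [0,0,0,0,6.2],
    [0,0,0,0,6],
    [0,0,0,0,6],
    [0,0,0,0,6]
  ]
}}

```text
clock: 21.2
eef_pos: [439.5, -133.1, 18.8]
tool_rot: [-1.571, -0.0, 0.07]
force: [-0.8, 0.4, -0.4]
width: 59.7
```

```bash
python3 -c "
from h import *
togo([440,-133,18])
p=shot('wrist');cv2.imwrite('pics/w9.png',cv2.resize(p['image'][140:340,150:380,::-1],None,fx=3,fy=3,interpolation=cv2.INTER_CUBIC))
togo([440,-133,18])
"
```

```text
clock 21.2 eef [ 439.5 -133.1   18.8] rot [-1.571 -0.     0.07 ] w 59.7 F [-0.8  0.4 -0.4]
togo cm [0.05 0.08 0.  ]
clock 21.25 eef [ 439.5 -133.    18.8] rot [-1.571 -0.     0.07 ] w 59.8 F [ 0.3 -0.9 -0.2]
togo cm [0.05 0.08 0.  ]
```

View pics/w9.png

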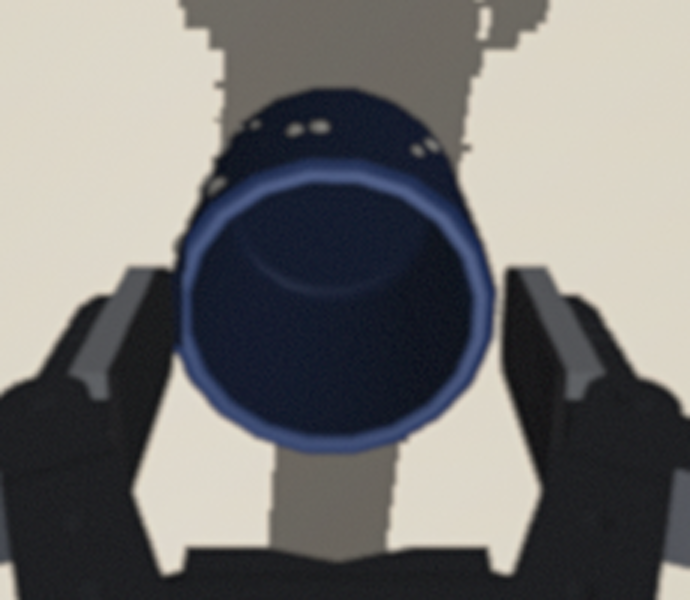

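>>> {"api": "apply_moves", "payload": {
  "motion": [
    [0,0,0,0,5.6],
    [0,0,0,0,5.6],
    [0,0,0,0,5.6]
  ]
}}

```text
clock: 21.62
eef_pos: [439.5, -133.0, 19.3]
tool_rot: [-1.571, -0.0, 0.07]
force: [-0.2, 0.6, 6.9]
width: 56.2
```

>>> {"api": "apply_moves", "payload": {
  "motion": [
    [0,0,0,0,5.3],
    [0,0,0,0,5.3],
    [0,0,0,0,5.3]
  ]
}}

```text
clock: 22.0
eef_pos: [439.8, -133.0, 19.9]
tool_rot: [-1.571, -0.001, 0.07]
force: [-0.8, 0.1, 13.8]
width: 53.6
```

```bash
python3 -c "
from h import *
togo([440,-133,18])
p=shot('wrist');cv2.imwrite('pics/w10.png',cv2.resize(p['image'][140:340,150:380,::-1],None,fx=3,fy=3,interpolation=cv2.INTER_CUBIC))
"
```

```text
clock 22.0 eef [ 439.8 -133.    19.9] rot [-1.571e+00 -1.000e-03  7.000e-02] w 53.6 F [-0.8  0.1 13.8]
togo cm [0.02 0.19 0.  ]
```

View pics/w10.png

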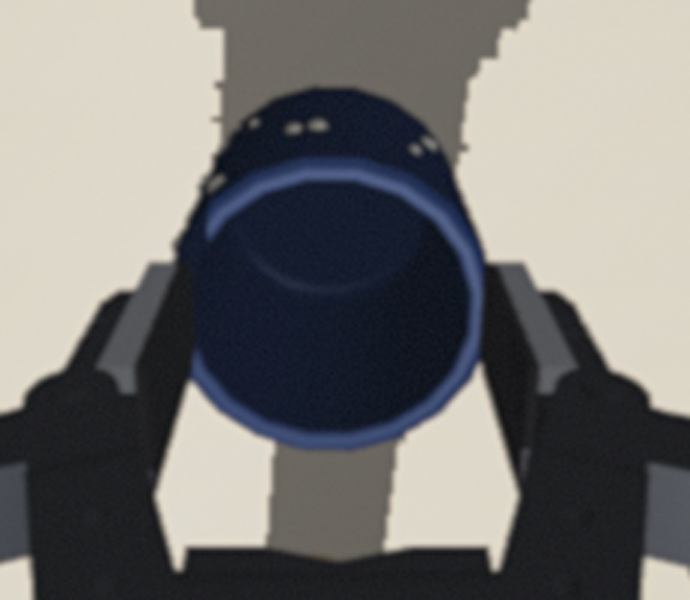

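Force now grows smoothly with closure, so it is a compliant grip. Test lift.

>>> {"api": "apply_moves", "payload": {
  "motion": [
    [0,0,0,0,5.2],
    [0,0,0,0,5.2],
    [0,-0.5,0,0,5.2],
    [0,-1,0,0,5.2],
    [0,-1.5,0,0,5.2],
    [0,-2,0,0,5.2],
    [0,-2,0,0,5.2],
    [0,-2,0,0,5.2]
  ]
}}

```text
clock: 23.05
eef_pos: [439.4, -133.0, 38.8]
tool_rot: [-1.571, 0.0, 0.07]
force: [-0.9, 0.0, 0.0]
width: 52.0
```

```bash
python3 -c "
from h import *
togo([440,-133,18])
p=shot('wrist');cv2.imwrite('pics/w11.png',cv2.resize(p['image'][140:340,150:380,::-1],None,fx=3,fy=3,interpolation=cv2.INTER_CUBIC))
p=shot('side');cv2.imwrite('pics/s11.png',cv2.resize(p['image'][120:300,160:340,::-1],None,fx=3.3,fy=3.3,interpolation=cv2.INTER_CUBIC)); marks(p,['jar_mid'])
"
```

```text
clock 23.05 eef [ 439.4 -133.    38.8] rot [-1.571  0.     0.07 ] w 52.0 F [-0.9  0.   0. ]
togo cm [ 0.06  2.08 -0.  ]
jar_mid [([440.7, -136.9, 33.9], 0.93)]
```

View pics/w11.png

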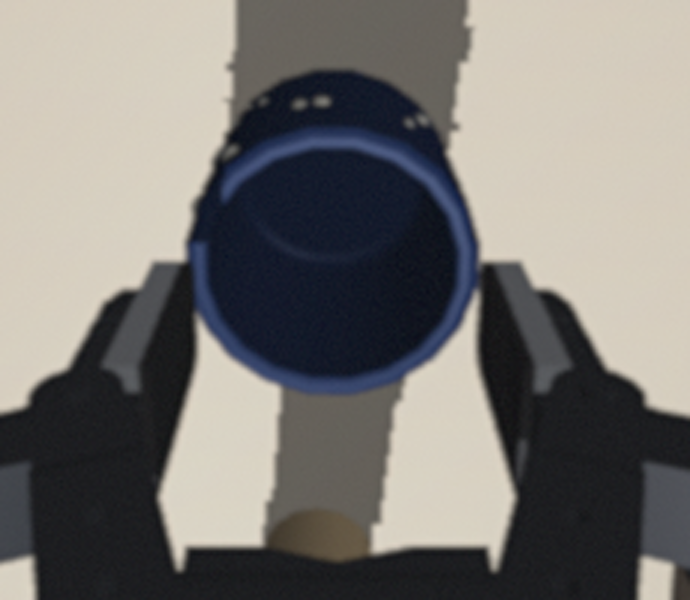

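View pics/s11.png

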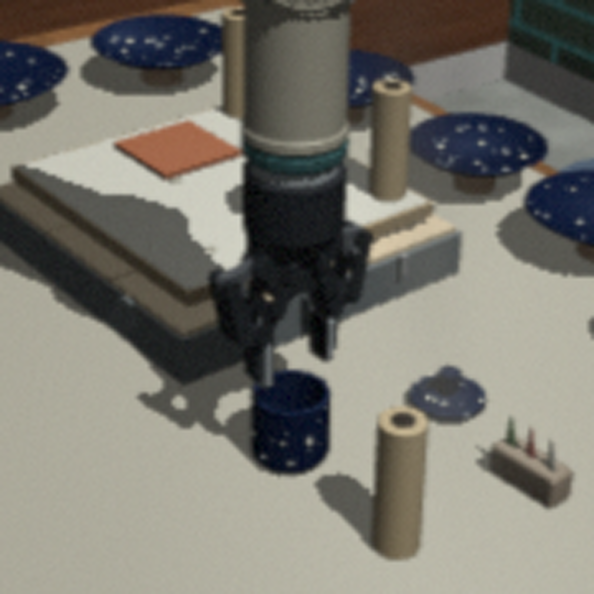

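```bash
python3 -c "
from h import *
p=shot('side')
def c(P): u=proj(p,P); print(P,np.round(((u[0]-160)*3.3,(u[1]-120)*3.3)))
for x in (-26,26,-35,35):
  for z in (38.8,50,62): c([440+x,-133+x*.07,z])
print('rim');[c([440+31*np.cos(a),-133+31*np.sin(a),62]) for a in np.arange(0,6.28,1.57)]
[c([440+31*np.cos(a),-133+31*np.sin(a),0]) for a in np.arange(0,6.28,1.57)]
print(-p['E'][:3,:3].T@p['E'][:3,3])
"
```

```text
[414, -134.82, 38.8] [264. 427.]
[414, -134.82, 50] [264. 415.]
[414, -134.82, 62] [264. 401.]
[466, -131.18, 38.8] [317. 403.]
[466, -131.18, 50] [317. 391.]
[466, -131.18, 62] [317. 378.]
[405, -135.45, 38.8] [255. 431.]
[405, -135.45, 50] [255. 419.]
[405, -135.45, 62] [255. 406.]
[475, -130.55, 38.8] [326. 399.]
[475, -130.55, 50] [326. 387.]
[475, -130.55, 62] [326. 374.]
rim
[np.float64(471.0), np.float64(-133.0), 62] [324. 377.]
[np.float64(440.0246861280327), np.float64(-102.00000982911313), 62] [269. 371.]
[np.float64(409.0000393164463), np.float64(-132.9506277595889), 62] [257. 402.]
[np.float64(439.9259416785193), np.float64(-163.99991153801926), 62] [314. 409.]
[np.float64(471.0), np.float64(-133.0), 0] [322. 442.]
[np.float64(440.0246861280327), np.float64(-102.00000982911313), 0] [268. 436.]
[np.float64(409.0000393164463), np.float64(-132.9506277595889), 0] [257. 469.]
[np.float64(439.9259416785193), np.float64(-163.99991153801926), 0] [313. 475.]
[-123.63034008 -940.30295668  730.98919764]
```

The side picture shows the fingertips only at rim height (262,380), so the pads closed on the jar's rim rather than round its body. The tips are farther back than the TCP suggests. I'll measure where they really are.

>>> {"api": "apply_moves", "payload": {
  "motion": [
    [0,-3,0,0,5.2],
    [0,-6,0,0,5.2],
    [0,-8,0,0,5.2],
    [0,-8,0,0,5.2],
    [0,-8,0,0,5.2]
  ]
}}

```text
clock: 23.88
eef_pos: [439.0, -132.9, 118.2]
tool_rot: [-1.57, 0.001, 0.07]
force: [0.3, -0.0, -0.7]
width: 52.2
```

```bash
python3 -c "
from h import *
togo([440,-133,18])
s=ctrl.read_state();R=Ro.from_euler('xyz',s['tool_rot']).as_matrix()
pts=[s['eef_pos']+R@np.array([x,y,0]) for x in (-26,26) for y in (0,-20,-40,-73)]
for n in ('side','scene'):
  p=shot(n);save(p,'q.png',pts); im=cv2.imread('pics/q.png')
  u=proj(p,s['eef_pos']).astype(int); a=max(u[1]-110,0);b=max(u[0]-90,0)
  cv2.imwrite(f'pics/{n}12.png',cv2.resize(im[a:a+180,b:b+180],None,fx=3.3,fy=3.3,interpolation=cv2.INTER_CUBIC))
marks(p,['jar_mid'])
p=shot('wrist');save(p,'w12.png',pts)
"
```

```text
clock 23.88 eef [ 439.  -132.9  118.2] rot [-1.57e+00  1.00e-03  7.00e-02] w 52.2 F [ 0.3 -0.  -0.7]
togo cm [ 0.11 10.02 -0.03]
jar_mid [([436.3, -130.4, 33.4], 0.66)]
```

View pics/side12.png

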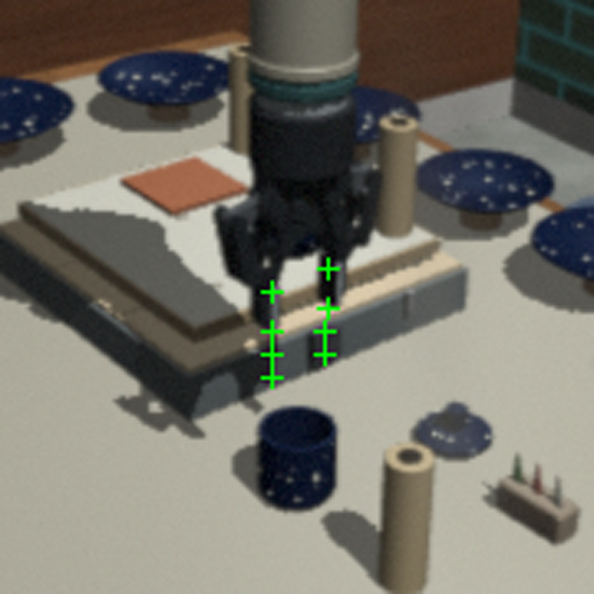

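View pics/scene12.png

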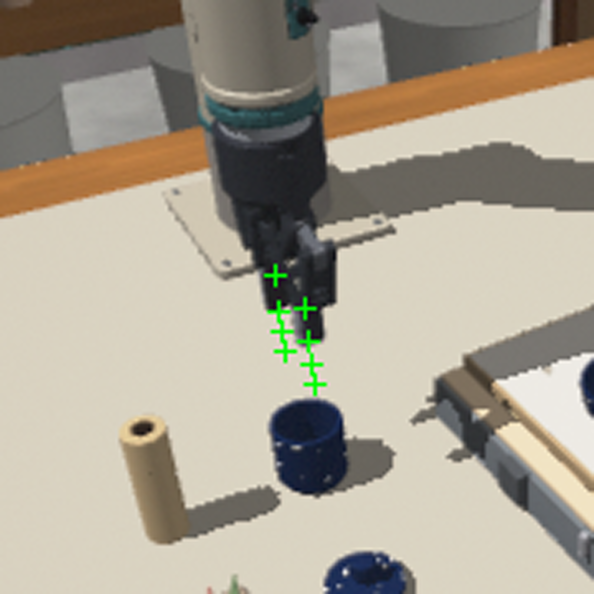

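View pics/w12.png

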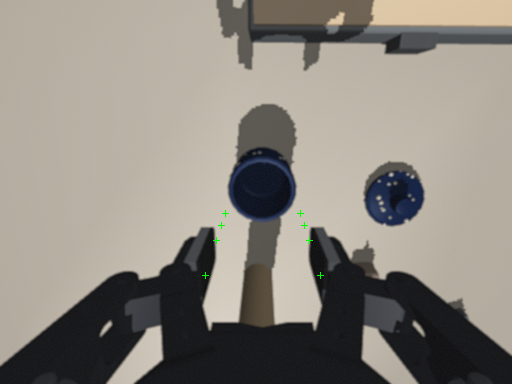

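Both outside pictures show the real fingertips about 42 mm behind the stated TCP (side tips near (265,325), against the marked TCP at (272,380)). The wrist view agrees: about 53 mm when open, 43 mm at 52 mm opening. I'll compensate: tip z ≈ TCP z + 40 (shut) to 53 (open).

>>> {"api": "apply_moves", "payload": {
  "motion": [
    [0.1,0,0,0,8.5],
    [0.1,0,0,0,8.5],
    [0.1,3,0,0,8.5],
    [0.1,6,0,0,8.5],
    [0.1,9,0,0,8.5],
    [0.1,11.5,0,0,8.5],
    [0.1,13,0,0,8.5],
    [0.1,14,0,0,8.5],
    [0.1,14.4,0,0,8.5],
    [0.1,14.4,0,0,8.5],
    [0.1,14.4,0,0,8.5]
  ]
}}

```text
clock: 25.45
eef_pos: [440.7, -132.9, -25.0]
tool_rot: [-1.571, -0.0, 0.07]
force: [-1.1, 0.3, -0.4]
width: 85.2
```

```bash
python3 -c "
from h import *
togo([440,-133,-28])
p=shot('side');cv2.imwrite('pics/s13.png',cv2.resize(p['image'][120:300,160:340,::-1],None,fx=3.3,fy=3.3,interpolation=cv2.INTER_CUBIC)); marks(p,['jar_mid'])
"
```

```text
clock 25.45 eef [ 440.7 -132.9  -25. ] rot [-1.571 -0.     0.07 ] w 85.2 F [-1.1  0.3 -0.4]
togo cm [-0.07  0.3  -0.  ]
jar_mid [([441.0, -137.2, 33.7], 0.65)]
```

View pics/s13.png

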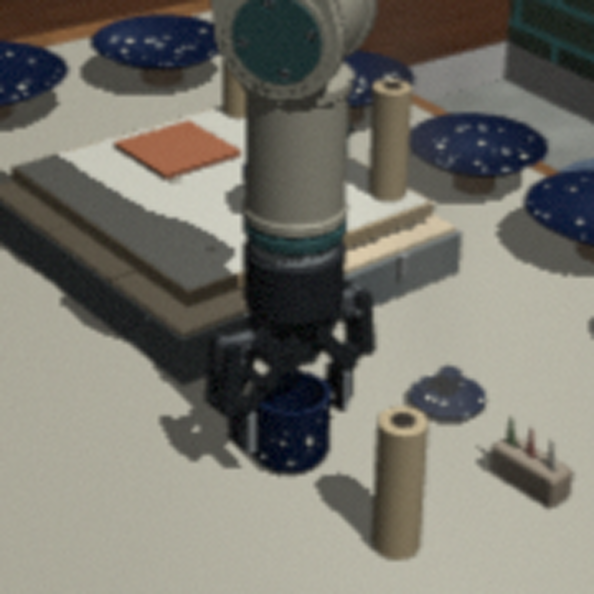

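Below z=0 with no contact force, the fingers now really straddle the jar (tips at (245,450) and (345,405)). Close and test-lift.

>>> {"api": "apply_moves", "payload": {
  "motion": [
    [-0.1,0,0,0,5],
    [-0.1,0,0,0,5],
    [-0.1,0,0,0,5],
    [-0.1,0,0,0,5],
    [-0.1,0,0,0,5],
    [-0.1,-0.5,0,0,5],
    [-0.1,-1,0,0,5],
    [-0.1,-2,0,0,5],
    [-0.1,-3,0,0,5],
    [-0.1,-3,0,0,5]
  ]
}}

```text
clock: 26.8
eef_pos: [440.2, -133.2, 5.7]
tool_rot: [-1.572, -0.002, 0.07]
force: [0.1, -0.5, -2.4]
width: 61.3
```

```bash
python3 -c "
from h import *
togo([440,-133,-28])
p=shot('side');cv2.imwrite('pics/s14.png',cv2.resize(p['image'][120:300,160:340,::-1],None,fx=3.3,fy=3.3,interpolation=cv2.INTER_CUBIC)); marks(p,['jar_mid'])
"
```

```text
clock 26.8 eef [ 440.2 -133.2    5.7] rot [-1.572 -0.002  0.07 ] w 61.3 F [ 0.1 -0.5 -2.4]
togo cm [-0.02  3.37  0.02]
jar_mid [([442.9, -136.1, 62.8], 0.77)]
```

View pics/s14.png

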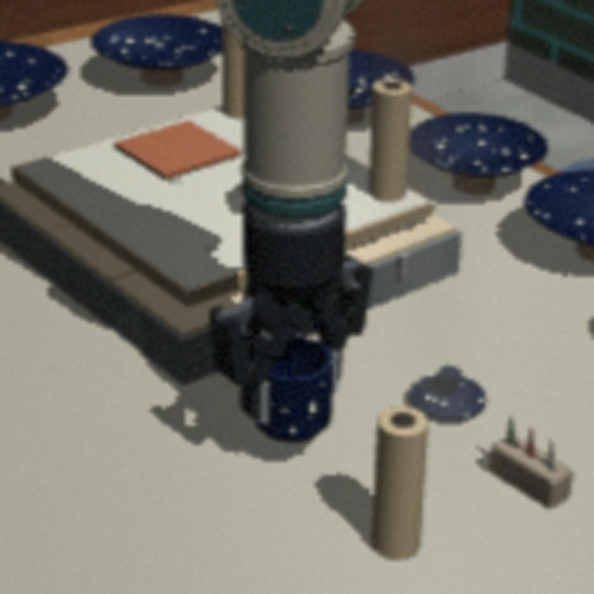

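>>> {"api": "apply_moves", "payload": {
  "motion": [
    [0,-3,0,0,5],
    [0,-7,0,0,5],
    [0,-11,1,0,5],
    [1,-14,4,0,5],
    [3,-16,8,0,5],
    [5,-16.5,12,0,5],
    [7,-16.5,16,0,5],
    [9,-16.5,20,0,5],
    [11,-16.5,24,0,5],
    [13,-16.5,28,0,5],
    [14.5,-16.5,32,0,5],
    [15.5,-16.5,35.5,0,5],
    [15.5,-16.5,37.5,0,5],
    [15.5,-16.5,37.5,0,5],
    [15.5,-16.5,37.5,0,5],
    [15.5,-16.5,37.5,0,5]
  ]
}}

```text
clock: 28.9
eef_pos: [568.0, 249.7, 170.2]
tool_rot: [-1.571, -0.0, 0.067]
force: [-0.5, 0.2, -1.7]
width: 61.0
```

```bash
python3 -c "
from h import *
togo([568.8,252.5,58.5])
p=shot('wrist');save(p,'w15.png');marks(p,['jar_mid','tile_top','post_left_mid','bowl_mid'])
p=shot('side');save(p,'s15.png');marks(p,['jar_mid','tile_top'])
p=shot('scene');marks(p,['jar_mid','tile_top'])
"
```

```text
clock 28.9 eef [568.  249.7 170.2] rot [-1.571 -0.     0.067] w 61.0 F [-0.5  0.2 -1.7]
togo cm [ 0.1  11.17  0.28]
jar_mid [([570.6, 247.9, 224.4], 0.82)]
tile_top [([568.9, 251.3, 81.9], 0.69)]
post_left_mid [([671.9, 305.3, 128.4], 0.77)]
jar_mid [([571.7, 247.9, 227.0], 0.88)]
tile_top [([568.6, 249.5, 81.5], 0.57)]
jar_mid [([565.0, 256.0, 225.4], 0.56)]
tile_top [([568.7, 255.5, 82.4], 0.68)]
```

View pics/w15.png

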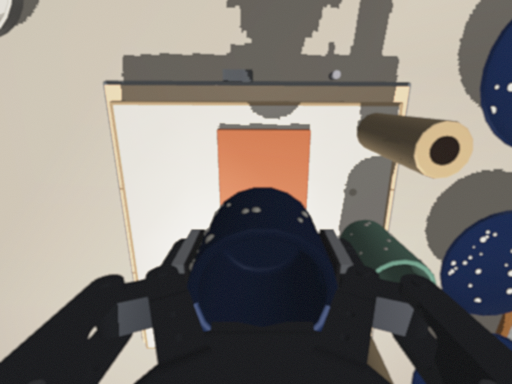

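View pics/s15.png

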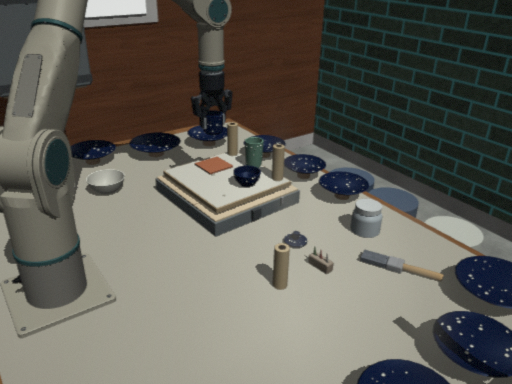

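The picture shows the jar (262,255) held upright above the tile (265,165), with the beaker standing at (390,255). Lowering.

>>> {"api": "apply_moves", "payload": {
  "motion": [
    [0,2,0.1,0,5],
    [0,5,0.1,0,5],
    [0,8,0.1,0,5],
    [0,9.8,0.1,0,5],
    [0,10.5,0.1,0,5],
    [0,10.8,0.1,0,5],
    [0,10.8,0.1,0,5],
    [0,10.8,0.1,0,5]
  ]
}}

```text
clock: 30.45
eef_pos: [568.4, 253.1, 62.7]
tool_rot: [-1.57, -0.001, 0.07]
force: [0.2, -0.3, -2.3]
width: 60.9
```

```bash
python3 -c "
from h import *
togo([568.8,252.3,58.5])"
```

```text
clock 30.45 eef [568.4 253.1  62.7] rot [-1.57e+00 -1.00e-03  7.00e-02] w 60.9 F [ 0.2 -0.3 -2.3]
togo cm [ 0.03  0.42 -0.08]
```

>>> {"api": "apply_moves", "payload": {
  "motion": [
    [0,0.1,-0.2,0,5],
    [0,0.2,-0.2,0,5],
    [0,0.3,-0.2,0,5],
    [0,0.4,-0.2,0,5],
    [0,0.4,-0.2,0,5]
  ]
}}

```text
clock: 31.08
eef_pos: [567.9, 250.9, 58.6]
tool_rot: [-1.57, -0.0, 0.07]
force: [-2.6, -0.2, 4.5]
width: 61.3
```

```bash
python3 -c "
from h import *
togo([568.8,252.3,58.5])
p=shot('side');cv2.imwrite('pics/s16.png',cv2.resize(p['image'][60:240,150:320,::-1],None,fx=3.3,fy=3.3))"
```

```text
clock 31.07 eef [567.9 250.9  58.6] rot [-1.57 -0.    0.07] w 61.3 F [-2.6 -0.2  4.5]
togo cm [0.1  0.01 0.13]
```

View pics/s16.png

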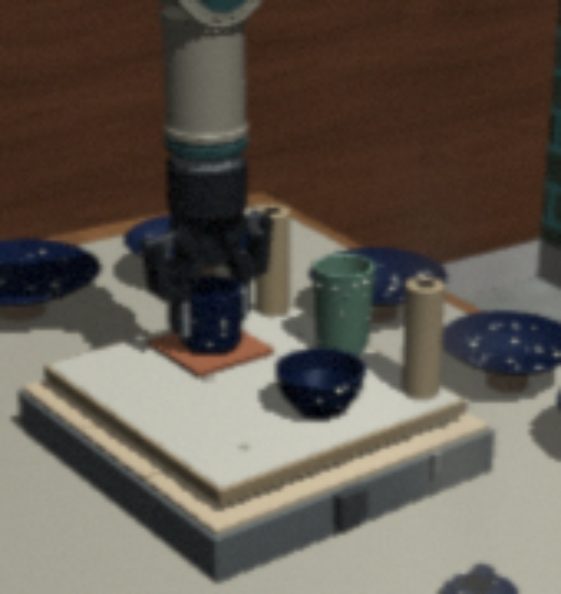

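Contact (+4.5 N) with the jar standing centred on the tile. Release, go to the lid.

>>> {"api": "apply_moves", "payload": {
  "motion": [
    [0,0,0,0,7],
    [0,0,0,0,8.5],
    [0,0,0,0,8.5],
    [0,0,0,0,8.5],
    [0,-2,0,0,8.5],
    [0,-6,0,0,8.5],
    [0,-10,0,0,8.5],
    [0,-13,-2,0,8.5],
    [0,-14,-6,0,8.5],
    [0,-14,-12,0,8.5],
    [-0.5,-14,-18,0,8.5],
    [-0.8,-14,-24,0,8.5],
    [-1,-12,-30,0,8.5],
    [-1.2,-10,-36,0,8.5],
    [-1.3,-8,-39.5,0,7],
    [-1.3,-6,-40.4,0,6],
    [-1.3,-6,-40.4,0,5],
    [-1.3,-6,-40.4,0,5],
    [-1.3,-6,-40.4,0,5]
  ]
}}

```text
clock: 33.5
eef_pos: [584.2, -151.3, 118.7]
tool_rot: [-1.57, -0.002, 0.073]
force: [0.7, -0.0, -1.1]
width: 49.9
```

```bash
python3 -c "
from h import *
togo([583,-152.5,-20])
p=shot('wrist');save(p,'w17.png');marks(p,['lid_knob','cones_mid'])
p=shot('side');save(p,'s17.png');marks(p,['lid_knob','jar_mid','tile_top'])
p=shot('scene');marks(p,['lid_knob','jar_mid','tile_top'])
"
```

```text
clock 33.5 eef [ 584.2 -151.3  118.7] rot [-1.57  -0.002  0.073] w 49.9 F [ 0.7 -0.  -1.1]
togo cm [-0.15 13.87 -0.11]
lid_knob [([585.3, -151.9, 27.8], 0.71)]
cones_mid [([570.7, -266.7, 12.3], 0.61)]
lid_knob [([583.4, -150.8, 31.4], 0.71), ([570.8, 249.5, 117.7], 0.68)]
jar_mid [([570.9, 250.6, 116.6], 0.81)]
tile_top [([571.1, 250.0, 81.3], 0.49)]
lid_knob [([583.1, -152.7, 28.1], 0.77)]
jar_mid [([563.3, 252.8, 119.3], 0.96)]
tile_top [([572.7, -267.2, 11.5], 0.73), ([570.2, 254.1, 84.1], 0.61)]
```

View pics/w17.png

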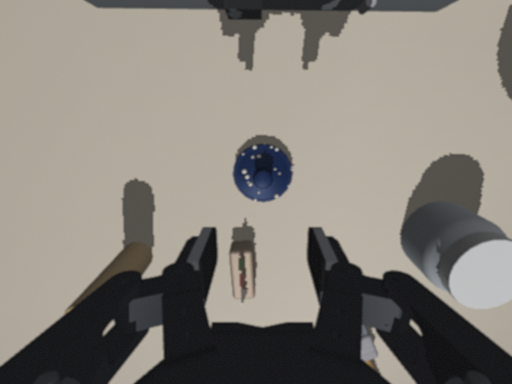

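View pics/s17.png

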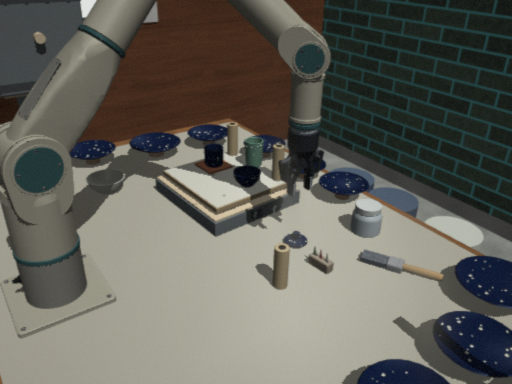

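The picture shows the lid (263,172), its knob (263,180), in line with the fingers. Going down in two stages.

>>> {"api": "apply_moves", "payload": {
  "motion": [
    [-0.1,3,0,0,4],
    [-0.1,7,0,0,4],
    [-0.1,10,0,0,4],
    [-0.1,12,0,0,4],
    [-0.1,13,0,0,4],
    [-0.1,13.4,0,0,4],
    [-0.1,13.4,0,0,4],
    [-0.1,13.4,0,0,4]
  ]
}}

```text
clock: 35.05
eef_pos: [582.9, -153.3, -15.3]
tool_rot: [-1.571, -0.001, 0.07]
force: [0.4, 1.1, -0.4]
width: 39.9
```

```bash
python3 -c "
from h import *
togo([583.5,-152,-20])
p=shot('wrist');save(p,'w18.png');cv2.imwrite('pics/w18.png',cv2.resize(p['image'][140:340,150:380,::-1],None,fx=3,fy=3,interpolation=cv2.INTER_CUBIC))
p=shot('side');cv2.imwrite('pics/s18.png',cv2.resize(p['image'][150:290,230:370,::-1],None,fx=4,fy=4,interpolation=cv2.INTER_CUBIC))
"
```

```text
clock 35.05 eef [ 582.9 -153.3  -15.3] rot [-1.571e+00 -1.000e-03  7.000e-02] w 39.9 F [ 0.4  1.1 -0.4]
togo cm [0.07 0.47 0.13]
```

View pics/w18.png

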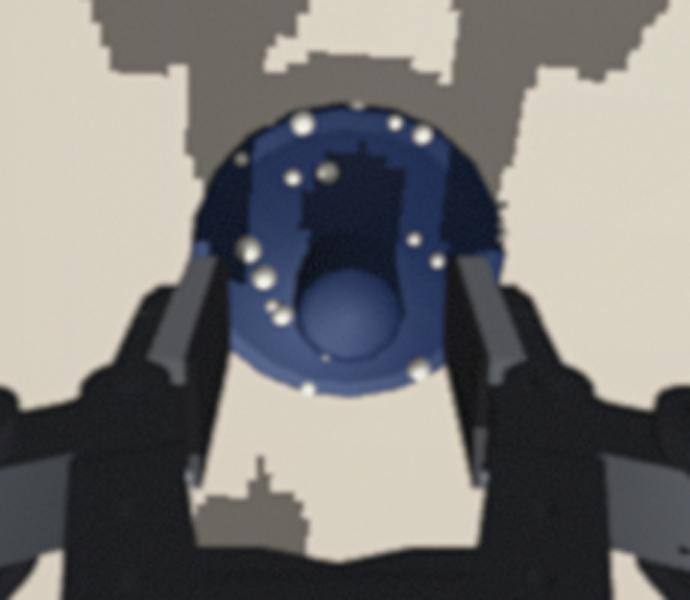

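View pics/s18.png

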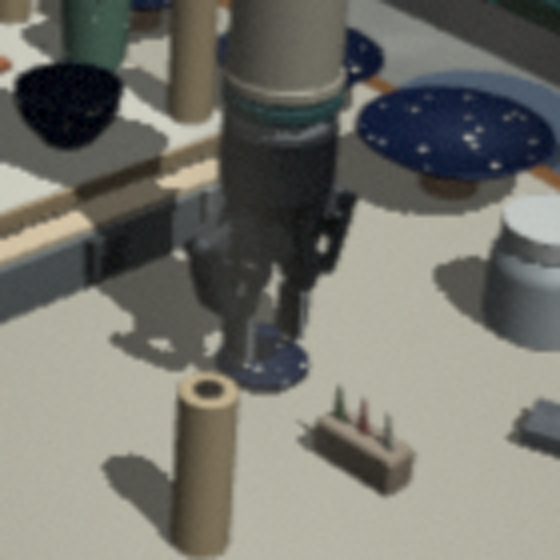

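>>> {"api": "apply_moves", "payload": {
  "motion": [
    [0.1,0.3,0.1,0,4],
    [0.1,0.6,0.1,0,4],
    [0.1,0.6,0.1,0,3],
    [0.1,0.6,0.1,0,2.4],
    [0.1,0.6,0.1,0,1.5],
    [0.1,0.6,0.1,0,1.5],
    [0.1,0.6,0.1,0,1.5],
    [0.1,0.6,0.1,0,1.5]
  ]
}}

```text
clock: 36.15
eef_pos: [583.4, -152.2, -21.9]
tool_rot: [-1.571, -0.001, 0.07]
force: [0.0, -0.4, 3.5]
width: 17.8
```

```bash
python3 -c "
from h import *
togo([583.5,-152,-20])
p=shot('wrist');save(p,'w18.png');cv2.imwrite('pics/w19.png',cv2.resize(p['image'][140:340,150:380,::-1],None,fx=3,fy=3,interpolation=cv2.INTER_CUBIC))
"
```

```text
clock 36.15 eef [ 583.4 -152.2  -21.9] rot [-1.571e+00 -1.000e-03  7.000e-02] w 17.8 F [ 0.  -0.4  3.5]
togo cm [ 0.01 -0.19  0.02]
```

View pics/w19.png

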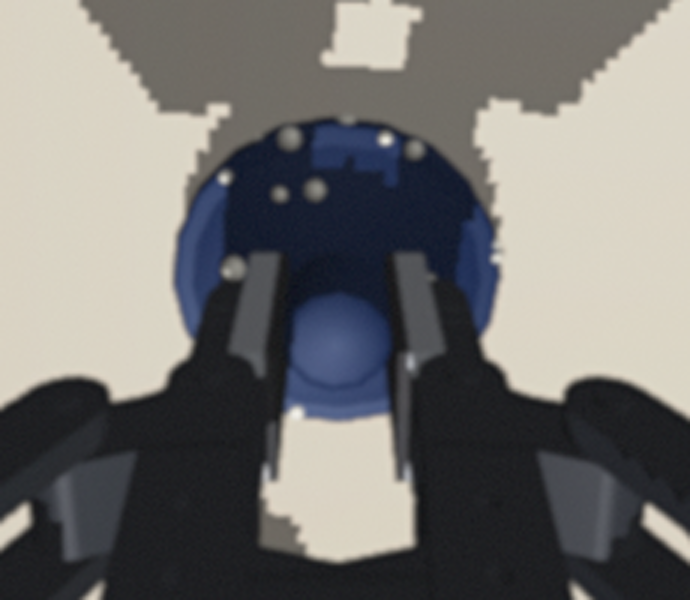

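>>> {"api": "apply_moves", "payload": {
  "motion": [
    [0,-0.3,0,0,1],
    [0,-0.8,0,0,1],
    [0,-1.5,0,0,1],
    [0,-2.2,0,0,1],
    [0,-3,0,0,1],
    [0,-3,0,0,1],
    [0,-3,0,0,1]
  ]
}}

```text
clock: 37.08
eef_pos: [583.1, -151.9, 7.8]
tool_rot: [-1.571, 0.0, 0.07]
force: [-1.0, 0.6, -0.8]
width: 17.8
```

```bash
python3 -c "
from h import *
togo([568,251.5,-21.9+145+2])
p=shot('wrist');save(p,'w18.png');cv2.imwrite('pics/w20.png',cv2.resize(p['image'][140:340,150:380,::-1],None,fx=3,fy=3,interpolation=cv2.INTER_CUBIC))
p=shot('side');cv2.imwrite('pics/s20.png',cv2.resize(p['image'][150:290,230:370,::-1],None,fx=4,fy=4,interpolation=cv2.INTER_CUBIC));marks(p,['lid_knob'])
"
```

```text
clock 37.08 eef [ 583.1 -151.9    7.8] rot [-1.571  0.     0.07 ] w 17.8 F [-1.   0.6 -0.8]
togo cm [  1.32 -11.72  40.35]
lid_knob [([581.0, -148.0, 59.7], 0.6)]
```

View pics/w20.png

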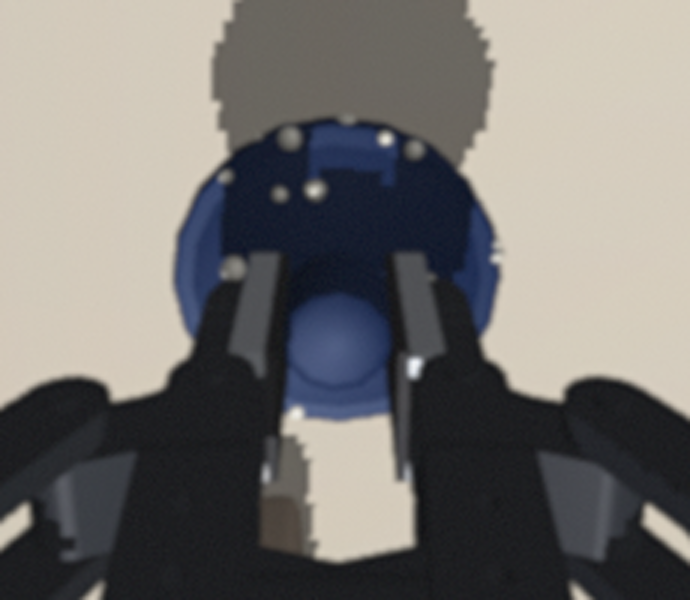

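View pics/s20.png

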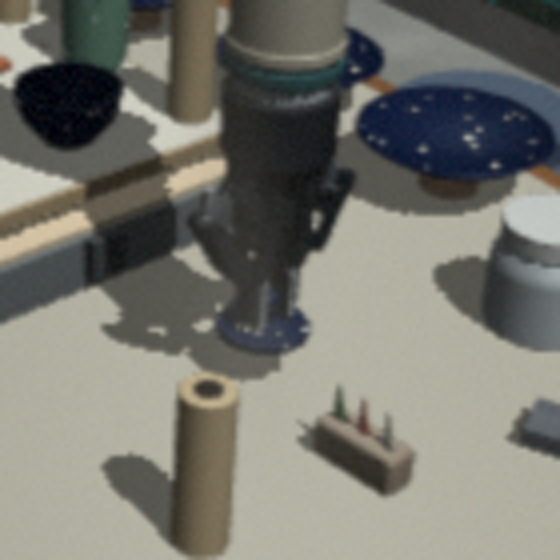

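The lid is held level (17.8 mm on the knob). Move to a hover just short of the jar to measure it.

>>> {"api": "apply_moves", "payload": {
  "motion": [
    [0,-3,0,0,1],
    [0,-7,0,0,1],
    [0,-11,2,0,1],
    [0,-15,6,0,1],
    [0,-18,10,0,1],
    [0.5,-19,14,0,1],
    [1,-19,18,0,1],
    [1.3,-19,22,0,1],
    [1.3,-19,26,0,1],
    [1.3,-19,29,0,1],
    [1.3,-19,30.5,0,1],
    [1.3,-19,30.5,0,1],
    [1.3,-19,30.5,0,1],
    [1.3,-19,30.5,0,1],
    [1.3,-19,30.5,0,1]
  ]
}}

```text
clock: 39.1
eef_pos: [575.0, 152.1, 197.9]
tool_rot: [-1.571, -0.0, 0.068]
force: [0.1, 0.4, -1.0]
width: 17.8
```

```bash
python3 -c "
from h import *
togo([568,251.5,116])
p=shot('wrist');save(p,'w21.png');marks(p,['lid_knob','jar_mid','tile_top'])
cv2.imwrite('pics/w21.png',cv2.resize(p['image'][60:320,150:380,::-1],None,fx=2.3,fy=2.3,interpolation=cv2.INTER_CUBIC))
"
```

```text
clock 39.1 eef [575.  152.1 197.9] rot [-1.571 -0.     0.068] w 17.8 F [ 0.1  0.4 -1. ]
togo cm [-0.02  8.19  9.97]
lid_knob [([572.4, 150.4, 244.7], 0.93)]
jar_mid [([571.8, 248.0, 111.4], 0.87)]
```

View pics/w21.png

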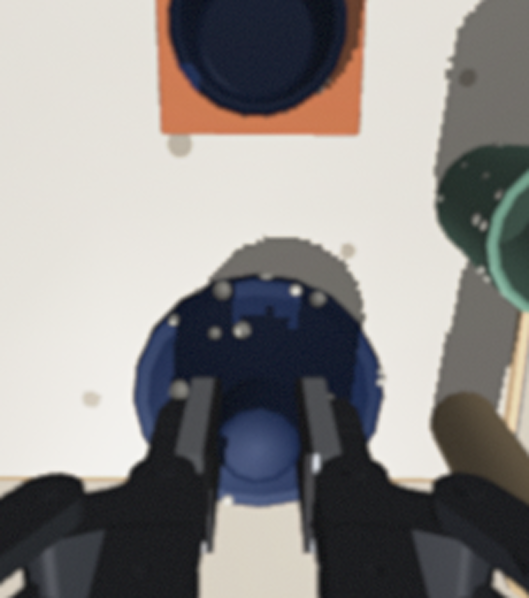

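```bash
python3 -c "
from h import *
p=shot('wrist');togo([568,251.5,116])
cv2.imwrite('pics/w22.png',cv2.resize(p['image'][0:140,190:340,::-1],None,fx=5,fy=5,interpolation=cv2.INTER_CUBIC)[:600])
import pickle;pickle.dump({k:p[k] for k in ('E','f','cx','cy')},open('cam.pkl','wb'))
# predicted rim outlines
for c in [(568,251.5),]:
  a=np.linspace(0,2*np.pi,9)[:-1]; print([np.round((proj(p,[c[0]+31*np.cos(t),c[1]+31*np.sin(t),145])-[190,0])*5) for t in a])
print('knobtop at', back(p,(261.5,253.5),255.8))
"
```

```text
clock 39.35 eef [574.8 153.  197.8] rot [-1.571  0.     0.07 ] w 17.6 F [ 0.5  0.5 -0.4]
togo cm [0.01 8.18 9.87]
[array([560., 357.]), array([516., 197.]), array([376., 118.]), array([226., 174.]), array([162., 327.]), array([215., 480.]), array([348., 549.]), array([488., 500.])]
knobtop at [574.34883153 154.81426052 255.8       ]
```

View pics/w22.png

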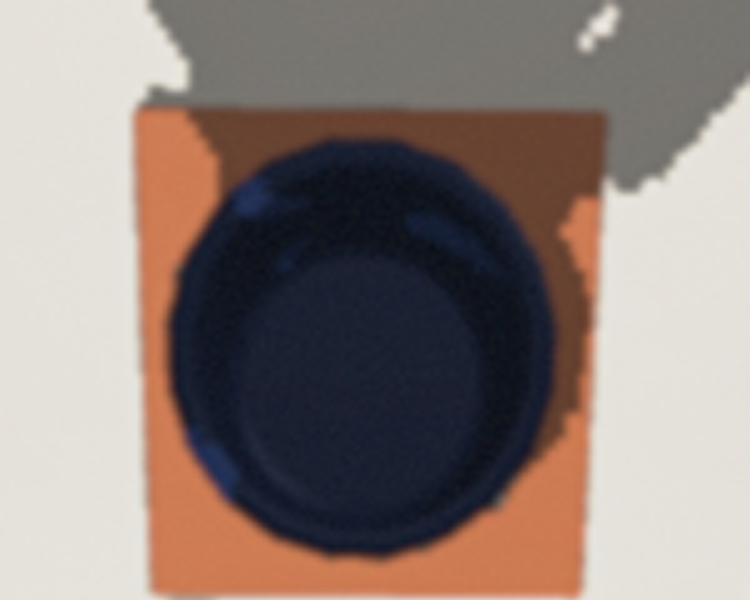

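The rim outline in the picture spans columns 170–552 and rows 140–555 of the crop, putting the jar's axis at about (568.1, 249.5). The knob is at (574.5, 154.8). Shift ≈ 0 along tool x, +9.55 cm along tool z.

>>> {"api": "apply_moves", "payload": {
  "motion": [
    [0,0,2,0,1],
    [0,1,5,0,1],
    [0,3,8,0,1],
    [0,5,9.5,0,1],
    [0,6.2,9.5,0,1],
    [0,6.2,9.5,0,1],
    [0,6.2,9.5,0,1],
    [0,6.2,9.5,0,1]
  ]
}}

```text
clock: 40.35
eef_pos: [569.0, 247.0, 136.7]
tool_rot: [-1.57, -0.001, 0.068]
force: [-0.0, -0.1, -0.4]
width: 17.5
```

```bash
python3 -c "
from h import *
togo([568,248.5,116])
p=shot('side');cv2.imwrite('pics/s23.png',cv2.resize(p['image'][90:210,150:290,::-1],None,fx=5,fy=5,interpolation=cv2.INTER_CUBIC));marks(p,['lid_knob','jar_mid'])
p=shot('scene');cv2.imwrite('pics/c23.png',cv2.resize(p['image'][90:210,280:400,::-1],None,fx=5,fy=5,interpolation=cv2.INTER_CUBIC));marks(p,['lid_knob','jar_mid'])
"
```

```text
clock 40.35 eef [569.  247.  136.7] rot [-1.57e+00 -1.00e-03  6.80e-02] w 17.5 F [-0.  -0.1 -0.4]
togo cm [-0.09  2.07  0.15]
lid_knob [([564.2, 246.4, 190.8], 0.57)]
jar_mid [([571.9, 249.4, 118.2], 0.71)]
lid_knob [([566.6, 248.1, 184.4], 0.76)]
jar_mid [([561.9, 253.6, 117.9], 0.93)]
```

View pics/s23.png

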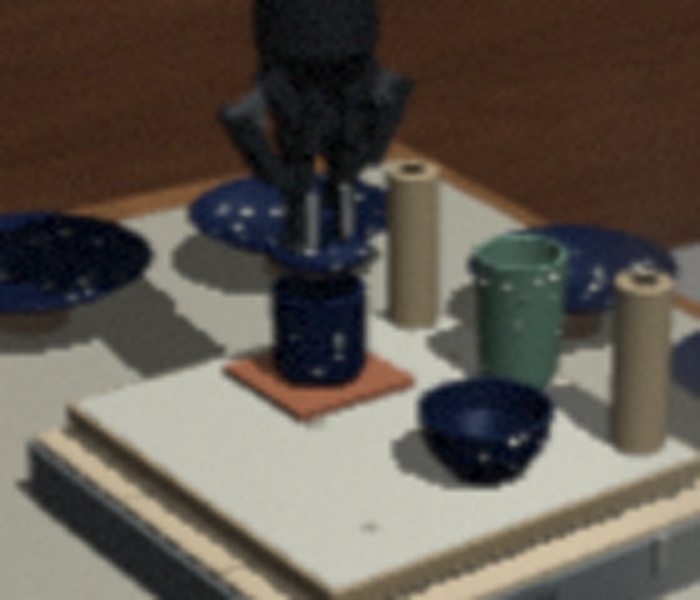

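View pics/c23.png

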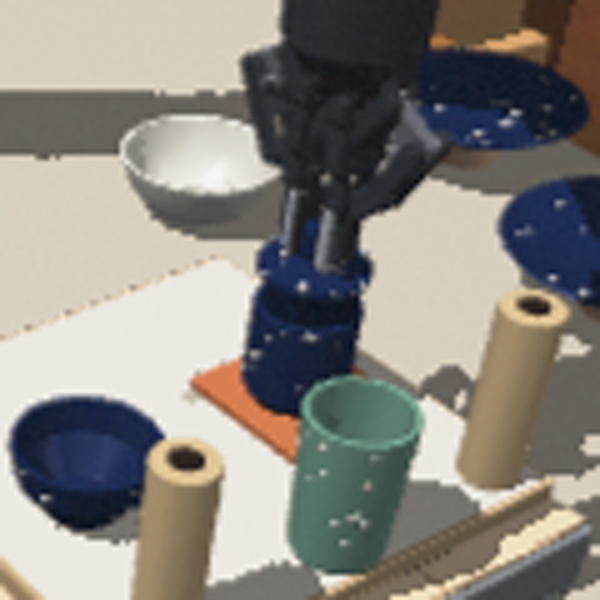

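Both views show the lid squarely above the jar: side columns 265–376 over 273–367, scene 257–372 over 250–362. Lowering slowly.

>>> {"api": "apply_moves", "payload": {
  "motion": [
    [-0.1,0.5,0,0,1],
    [-0.1,1,0,0,1],
    [-0.1,1.3,0,0,1],
    [-0.1,1.5,0,0,1],
    [-0.1,1.5,0,0,1],
    [-0.1,1.5,0,0,1]
  ]
}}

```text
clock: 41.4
eef_pos: [567.3, 247.8, 120.9]
tool_rot: [-1.571, -0.0, 0.07]
force: [-0.1, 0.2, -0.7]
width: 18.3
```

```bash
python3 -c "
from h import *
togo([568,249.5,116])"
```

```text
clock 41.4 eef [567.3 247.8 120.9] rot [-1.571 -0.     0.07 ] w 18.3 F [-0.1  0.2 -0.7]
togo cm [0.08 0.49 0.17]
```

>>> {"api": "apply_moves", "payload": {
  "motion": [
    [0,0.2,0,0,1],
    [0,0.35,0,0,1],
    [0,0.45,0,0,1],
    [0,0.5,0,0,1],
    [0,0.5,0,0,1]
  ]
}}

```text
clock: 42.02
eef_pos: [567.1, 247.8, 116.1]
tool_rot: [-1.571, 0.0, 0.07]
force: [-1.0, 0.7, 3.0]
width: 17.7
```

```bash
python3 -c "
from h import *
togo([568,249.5,116])
p=shot('side');cv2.imwrite('pics/s24.png',cv2.resize(p['image'][90:210,150:290,::-1],None,fx=5,fy=5,interpolation=cv2.INTER_CUBIC))"
```

```text
clock 42.02 eef [567.1 247.8 116.1] rot [-1.571  0.     0.07 ] w 17.7 F [-1.   0.7  3. ]
togo cm [0.1  0.01 0.16]
```

View pics/s24.png

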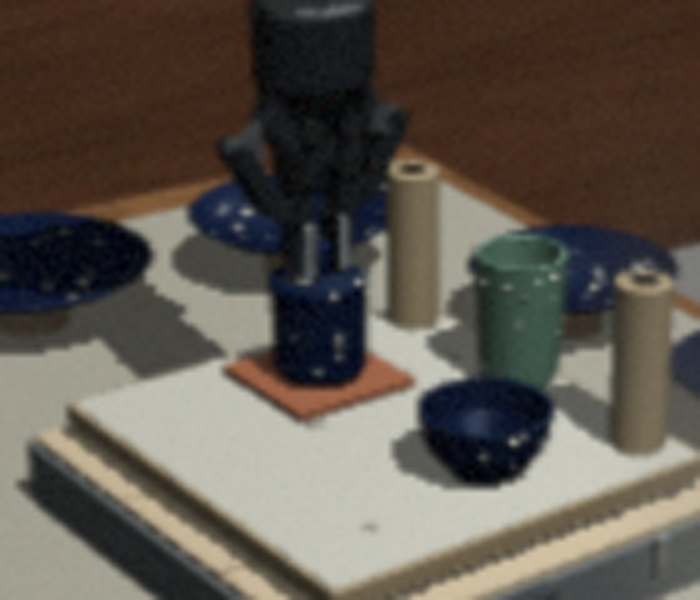

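Seated exactly at the expected height (116 mm) with light contact. Release and go to the cones.

>>> {"api": "apply_moves", "payload": {
  "motion": [
    [0,0,0,0,2.5],
    [0,0,0,0,4],
    [0,0,0,0,4.5],
    [0,-1.5,0,0,4.5],
    [0,-4,0,0,5],
    [0,-7,0,0,6],
    [0,-9,-3,0,6],
    [0,-9,-8,0,6],
    [-0.5,-9,-14,0,6],
    [-1,-9,-20,0,6],
    [-1.5,-8,-26,0,6],
    [-2,-6,-32,0,6],
    [-2.5,-4,-38,0,6],
    [-3,-2,-44,0,6],
    [-3.3,0,-49,0,6],
    [-3.3,1,-51.4,0,6],
    [-3.3,1,-51.4,0,6],
    [-3.3,1,-51.4,0,6],
    [-3.3,1,-51.4,0,6]
  ]
}}

```text
clock: 44.45
eef_pos: [570.8, -265.6, 106.5]
tool_rot: [-1.57, -0.001, 0.072]
force: [0.3, 0.1, -0.3]
width: 60.1
```

```bash
python3 -c "
from h import *
p=shot('wrist');togo([570.5,-266.5,-38]);save(p,'w25.png');marks(p,['cones_mid'])
p=shot('side');cv2.imwrite('pics/s25.png',cv2.resize(p['image'][90:210,150:290,::-1],None,fx=5,fy=5,interpolation=cv2.INTER_CUBIC));marks(p,['cones_mid','lid_knob','jar_mid'])
p=shot('scene');marks(p,['cones_mid','lid_knob','jar_mid'])"
```

```text
clock 44.5 eef [ 570.8 -265.7  106.4] rot [-1.57e+00 -1.00e-03  7.20e-02] w 60.0 F [-0.1  0.2 -0.4]
togo cm [-0.04 14.44 -0.09]
cones_mid [([568.2, -264.9, 11.9], 0.88)]
cones_mid [([571.5, -266.8, 19.8], 0.87), ([567.1, 169.6, 73.2], 0.64)]
lid_knob [([563.6, 247.1, 171.3], 0.47)]
jar_mid [([571.3, 249.0, 114.3], 0.7)]
cones_mid [([569.8, -268.0, 15.1], 0.79)]
lid_knob [([565.2, 248.2, 164.3], 0.75)]
jar_mid [([566.3, 253.9, 115.3], 0.77)]
```

View pics/w25.png

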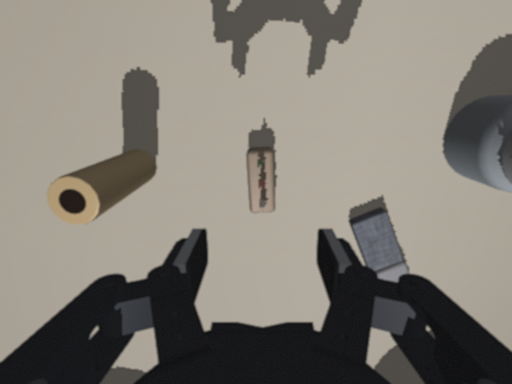

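View pics/s25.png

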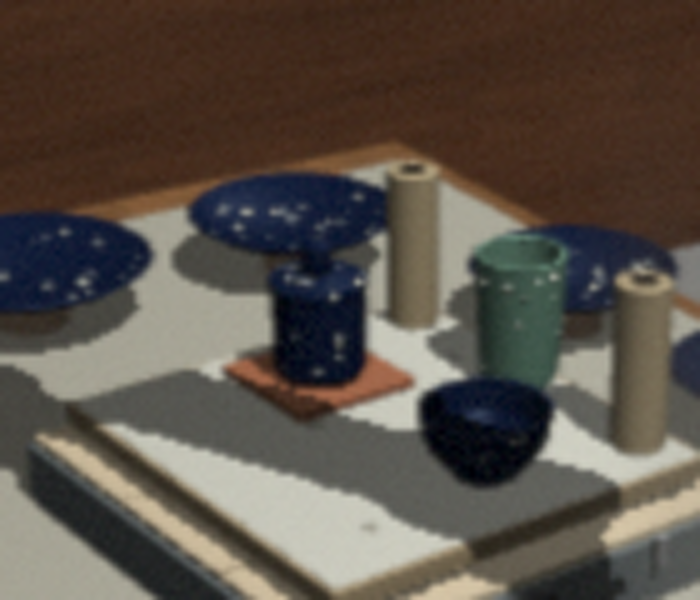

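The picture shows the jar lidded on the tile, and the cone block at columns 248–275, rows 150–212, aligned with the jaws.

>>> {"api": "apply_moves", "payload": {
  "motion": [
    [0,3,0,0,5],
    [0,7,0,0,5],
    [0,10,0,0,5],
    [0,12,0,0,5],
    [0,13.3,0,0,5],
    [0,13.9,-0.1,0,5],
    [0,13.9,-0.1,0,5],
    [0,13.9,-0.1,0,5],
    [0,13.9,-0.1,0,3.5],
    [0,13.9,-0.1,0,1.5],
    [0,13.9,-0.1,0,1.5],
    [0,13.9,-0.1,0,1.5],
    [0,13.9,-0.1,0,1.5]
  ]
}}

```text
clock: 46.58
eef_pos: [570.9, -268.5, -32.4]
tool_rot: [-1.571, -0.001, 0.07]
force: [-0.5, 0.2, 5.8]
width: 24.8
```

```bash
python3 -c "
from h import *
togo([570.5,-266.5,-38])
p=shot('wrist');cv2.imwrite('pics/w26.png',cv2.resize(p['image'][140:340,150:380,::-1],None,fx=3,fy=3,interpolation=cv2.INTER_CUBIC))
p=shot('side');cv2.imwrite('pics/s26.png',cv2.resize(p['image'][170:310,230:370,::-1],None,fx=4,fy=4,interpolation=cv2.INTER_CUBIC))"
```

```text
clock 46.58 eef [ 570.9 -268.5  -32.4] rot [-1.571e+00 -1.000e-03  7.000e-02] w 24.8 F [-0.5  0.2  5.8]
togo cm [-0.02  0.56  0.2 ]
```

View pics/w26.png

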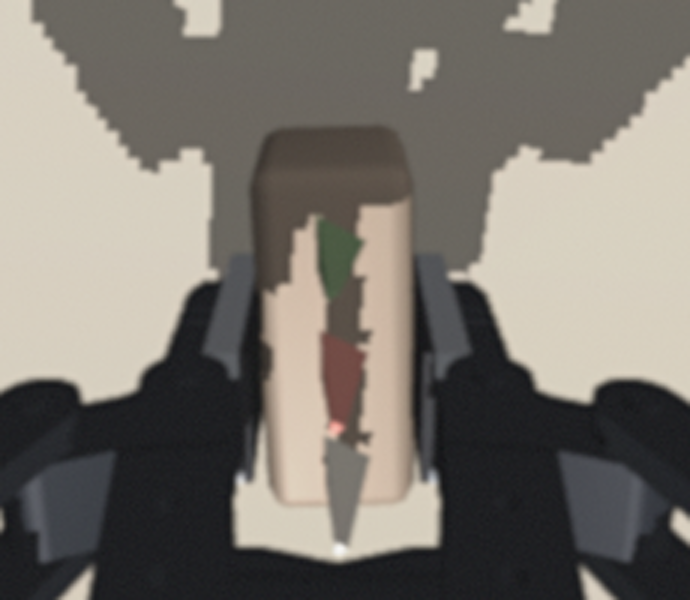

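View pics/s26.png

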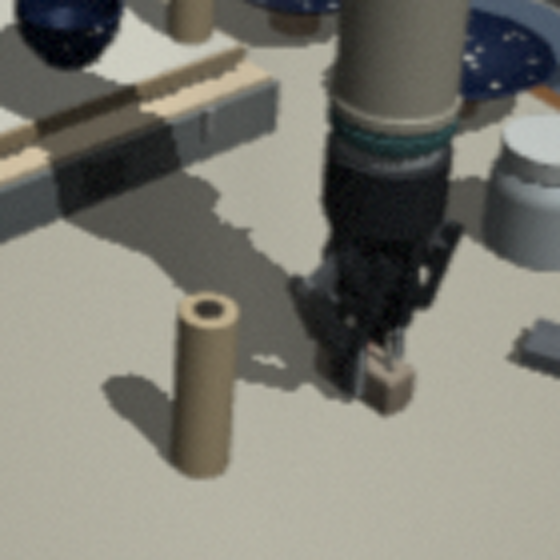

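>>> {"api": "apply_moves", "payload": {
  "motion": [
    [0,-0.5,0,0,1],
    [0,-2,0,0,1],
    [0,-5,0,0,1],
    [0,-9,1,0,1],
    [0,-13,4,0,1],
    [0,-15,9,0,1],
    [-0.5,-15.5,14,0,1],
    [-1,-15.5,19,0,1],
    [-2,-15.5,24,0,1],
    [-3,-15.5,29,0,1],
    [-4,-15.5,34,0,1],
    [-5,-15.5,39,0,1],
    [-5.5,-15.5,44,0,1],
    [-6,-15.5,48.5,0,1],
    [-6,-15.5,51,0,1],
    [-6,-15.5,51.6,0,1],
    [-6,-15.5,51.6,0,1],
    [-6,-15.5,51.6,0,1],
    [-6,-15.5,51.6,0,1]
  ]
}}

```text
clock: 49.05
eef_pos: [474.6, 241.0, 122.0]
tool_rot: [-1.571, -0.0, 0.068]
force: [-0.1, 0.5, -1.4]
width: 24.9
```

```bash
python3 -c "
from h import *
p=shot('wrist');togo([475,243.5,42.6]);save(p,'w27.png');marks(p,['cones_mid','jar_mid','tile_top','shelf'])
p=shot('side');save(p,'s27.png');marks(p,['cones_mid'])
p=shot('scene');marks(p,['cones_mid'])"
```

```text
clock 49.1 eef [474.6 241.2 122. ] rot [-1.571 -0.     0.068] w 24.6 F [-1.   0.4 -1.7]
togo cm [0.06 7.94 0.22]
cones_mid [([477.5, 243.8, 168.3], 0.62)]
shelf [([569.6, 171.5, 70.0], 0.73)]
cones_mid [([476.3, 240.4, 168.8], 0.56)]
cones_mid [([474.1, 245.0, 167.7], 0.52)]
```

View pics/w27.png

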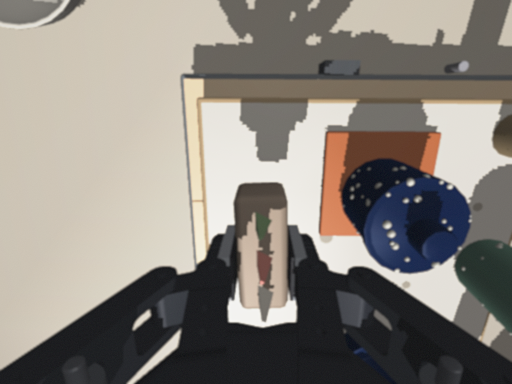

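View pics/s27.png

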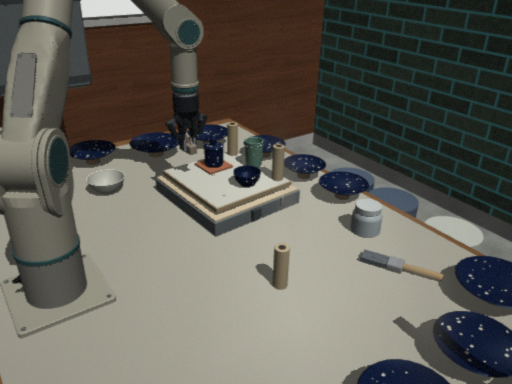

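The picture shows the cones level in the grip at (262,245), in front of the tile. Lowering.

>>> {"api": "apply_moves", "payload": {
  "motion": [
    [0,2,0.2,0,1],
    [0,4.5,0.2,0,1],
    [0,6.3,0.2,0,1],
    [0,7.2,0.2,0,1],
    [0,7.4,0.2,0,1],
    [0,7.4,0.2,0,1],
    [0,7.4,0.2,0,1]
  ]
}}

```text
clock: 50.38
eef_pos: [474.6, 244.5, 48.4]
tool_rot: [-1.57, -0.001, 0.07]
force: [-0.9, -0.9, -1.5]
width: 25.3
```

```bash
python3 -c "
from h import *
togo([475,243.5,42.6])"
```

```text
clock 50.38 eef [474.6 244.5  48.4] rot [-1.57e+00 -1.00e-03  7.00e-02] w 25.3 F [-0.9 -0.9 -1.5]
togo cm [ 0.03  0.58 -0.1 ]
```

>>> {"api": "apply_moves", "payload": {
  "motion": [
    [0,0.2,-0.1,0,1],
    [0,0.4,-0.1,0,1],
    [0,0.5,-0.1,0,1],
    [0,0.6,-0.1,0,1],
    [0,0.6,-0.1,0,1]
  ]
}}

```text
clock: 51.0
eef_pos: [474.2, 243.4, 42.6]
tool_rot: [-1.57, 0.0, 0.07]
force: [-2.7, 0.2, 7.2]
width: 25.1
```

```bash
python3 -c "
from h import *
togo([475,243.5,42.6])
p=shot('side');cv2.imwrite('pics/s28.png',cv2.resize(p['image'][90:210,150:290,::-1],None,fx=5,fy=5,interpolation=cv2.INTER_CUBIC))
p=shot('scene');cv2.imwrite('pics/c28.png',cv2.resize(p['image'][90:240,240:400,::-1],None,fx=4,fy=4,interpolation=cv2.INTER_CUBIC))"
```

```text
clock 51.0 eef [474.2 243.4  42.6] rot [-1.57  0.    0.07] w 25.1 F [-2.7  0.2  7.2]
togo cm [0.08 0.   0.01]
```

View pics/s28.png

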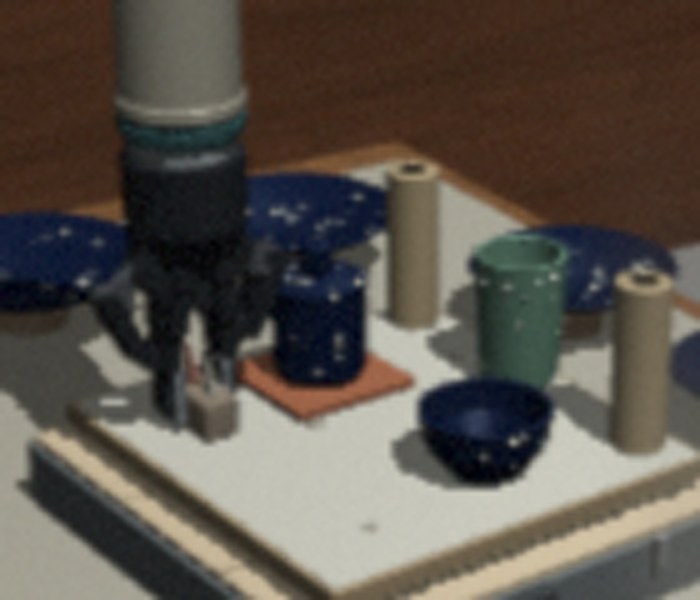

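Contact (+7 N). Release with a small opening, go to the third post.

>>> {"api": "apply_moves", "payload": {
  "motion": [
    [0,0,0,0,3.5],
    [0,0,0,0,4.2],
    [0,0,0,0,4.2],
    [0,-2,0,0,4.2],
    [0,-5,0,0,4.2],
    [0,-8,0,0,4.2],
    [0,-12,-2,0,5],
    [-0.5,-14,-7,0,6],
    [-1,-14,-13,0,6],
    [-2,-14,-19,0,6],
    [-3,-13,-25,0,6],
    [-4,-12,-31,0,6],
    [-5,-11,-37,0,6],
    [-6,-10,-43,0,6],
    [-6.7,-10,-48,0,6],
    [-6.7,-10,-50.5,0,6],
    [-6.7,-10,-50.5,0,6],
    [-6.7,-10,-50.5,0,6],
    [-6.7,-10,-50.5,0,6]
  ]
}}

```text
clock: 53.48
eef_pos: [442.9, -263.3, 141.6]
tool_rot: [-1.57, 0.0, 0.072]
force: [0.1, -0.4, -0.6]
width: 59.9
```

```bash
python3 -c "
from h import *
p=shot('wrist');togo([442.8,-264.8,10]);save(p,'w29.png');marks(p,['post_third_mid'])
p=shot('side');cv2.imwrite('pics/s29.png',cv2.resize(p['image'][90:210,150:290,::-1],None,fx=5,fy=5,interpolation=cv2.INTER_CUBIC));marks(p,['post_third_mid','cones_mid','tile_top','shelf'])
p=shot('scene');marks(p,['post_third_mid','cones_mid','tile_top','shelf'])"
```

```text
clock 53.52 eef [ 443.  -263.5  141.7] rot [-1.57   0.     0.072] w 59.8 F [ 0.4 -0.1 -0. ]
togo cm [-0.03 13.17 -0.14]
post_third_mid [([444.3, -264.4, 55.1], 0.94)]
post_third_mid [([443.1, -263.6, 60.9], 0.91), ([568.7, 170.8, 71.0], 0.33)]
cones_mid [([473.1, 243.9, 89.3], 0.68)]
tile_top [([571.0, 248.2, 83.0], 0.5)]
shelf [([564.5, 171.5, 71.5], 0.88)]
post_third_mid [([568.7, 256.3, 83.6], 0.71), ([443.1, -265.2, 58.0], 0.6)]
cones_mid [([475.1, 246.9, 88.7], 0.66)]
tile_top [([568.3, 254.4, 82.4], 0.64)]
shelf [([565.0, 174.7, 73.4], 0.81), ([682.1, 185.1, 121.2], 0.31)]
```

View pics/w29.png

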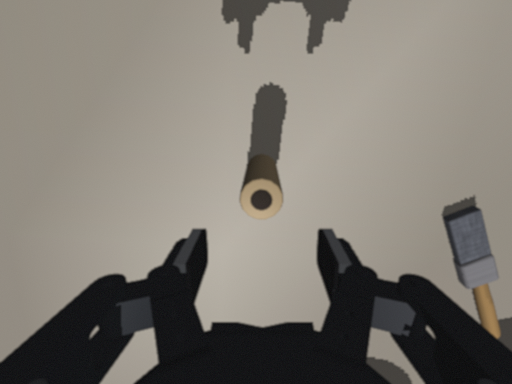

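View pics/s29.png

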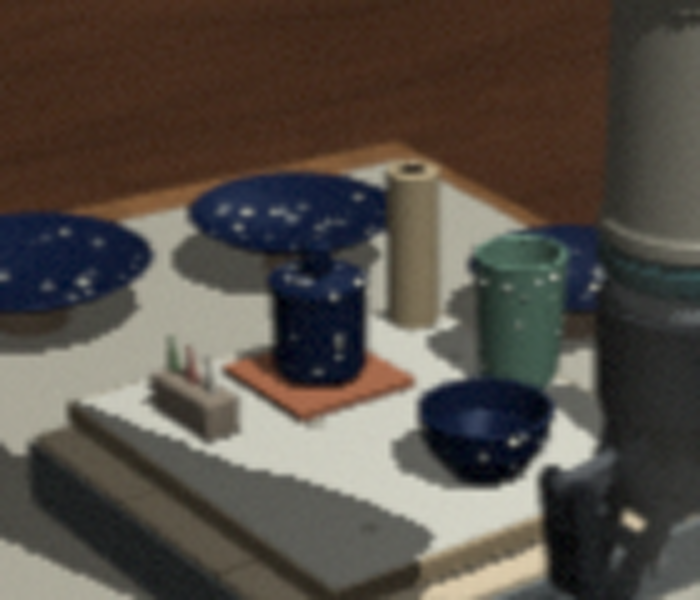

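Everything placed still stands. Now grasp the post (top at (262,199)).

>>> {"api": "apply_moves", "payload": {
  "motion": [
    [0,3,-0.1,0,6],
    [0,7,-0.1,0,6],
    [0,10,-0.1,0,6],
    [0,12,-0.1,0,6],
    [0,12.7,-0.1,0,6],
    [0,12.7,-0.1,0,6],
    [0,12.7,0,0,6],
    [0,12.7,0,0,4.2],
    [0,12.7,0,0,2.5],
    [0,12.7,0,0,2.5],
    [0,12.7,0,0,2.5],
    [0,12.7,0,0,2.5]
  ]
}}

```text
clock: 55.58
eef_pos: [443.0, -265.3, 15.6]
tool_rot: [-1.571, -0.001, 0.07]
force: [-1.9, 0.7, 5.7]
width: 35.1
```

```bash
python3 -c "
from h import *
togo([459,167,90])
p=shot('wrist');save(p,'w30.png')"
```

```text
clock 55.58 eef [ 443.  -265.3   15.6] rot [-1.571e+00 -1.000e-03  7.000e-02] w 35.1 F [-1.9  0.7  5.7]
togo cm [ 4.63 -7.45 43.01]
```

View pics/w30.png

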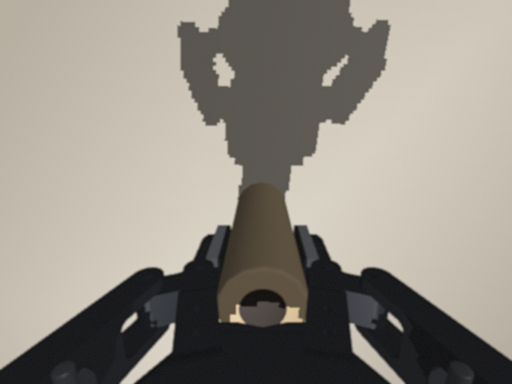

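```bash
python3 -c "
from h import *
p=shot('side')
cv2.imwrite('pics/s31.png',cv2.resize(p['image'][150:230,150:310,::-1],None,fx=5,fy=5,interpolation=cv2.INTER_CUBIC))
g=lambda u:back(p,u,75)
A,B,C=g((164.5,171.5)),g((217.3,208.5)),g((290.9,182.7));print('side',A,B,C,(A+C)/2,np.linalg.norm(A-B),np.linalg.norm(B-C))
p=shot('scene')
cv2.imwrite('pics/c31.png',cv2.resize(p['image'][130:250,230:400,::-1],None,fx=4.6,fy=4.6,interpolation=cv2.INTER_CUBIC))
p=shot('wrist')
T=np.eye(4);T[:3,:3]=Ro.from_euler('xyz',[-1.57163,-.00035,-.0027]).as_matrix();T[:3,3]=[570.278,178.0945,373.003]
p['E']=np.linalg.inv(T@p['tool_from_camera'])
A=back(p,(150+50/2.7,30+88/2.7),75);B=back(p,(150+115/2.7,30+543/2.7),75)
d=(A-B)/np.linalg.norm(A-B);n=np.array([d[1],-d[0],0]);print('wrist',A,B,np.linalg.norm(A-B),'yaw',np.arctan2(n[1],n[0]),'ctr',(A+B)/2+140*n,'post',(A+B)/2+30*n)
"
```

```text
side [418.9883007  304.98631119  75.        ] [439.44239989  16.66500092  75.        ] [706.97425972  25.95603809  75.        ] [562.98128021 165.47117464  75.        ] 289.04592737136846 267.69314409300995
wrist [422.76712928 310.52438472  75.        ] [438.61501531  17.31512714  75.        ] 293.63723234580624 yaw 0.053997205317401646 ctr [570.48702301 171.47569162  75.        ] post [460.64734745 165.538885    75.        ]
```

View pics/s31.png

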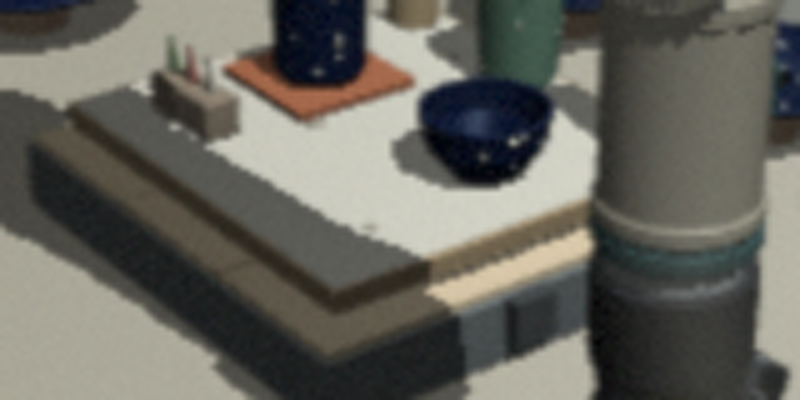

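View pics/c31.png

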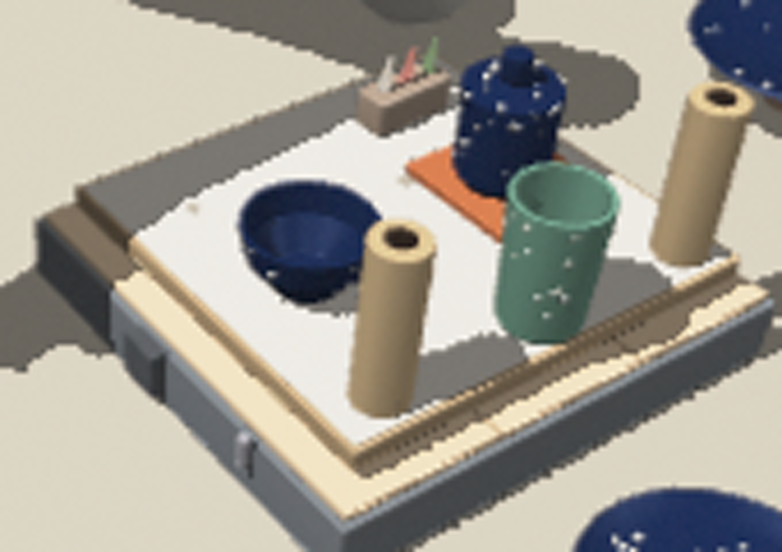

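Shelf edge estimates: network (456.7,165.9), wrist edges (458,165.5), side edges (454,163), back posts (461,171). I take the post's place as (458,167), well within 15 mm of all of them.

>>> {"api": "apply_moves", "payload": {
  "motion": [
    [0,-0.5,0,0,2],
    [0,-2,0,0,2],
    [0,-5,0,0,2],
    [0,-9,1,0,2],
    [0,-12,4,0,2],
    [0,-14,8,0,2],
    [0.5,-14,12,0,2],
    [1,-14,16,0,2],
    [2,-14,20,0,2],
    [2.5,-14,24,0,2],
    [3,-14,28,0,2],
    [3.5,-14,32,0,2],
    [4,-14,36,0,2],
    [4.5,-14,39.5,0,2],
    [4.5,-14,42,0,2],
    [4.5,-14,42.8,0,2],
    [4.5,-14,42.8,0,2],
    [4.5,-14,42.8,0,2],
    [4.5,-14,42.8,0,2]
  ]
}}

```text
clock: 58.15
eef_pos: [457.8, 163.7, 155.0]
tool_rot: [-1.571, -0.0, 0.068]
force: [0.4, 0.3, -1.2]
width: 34.6
```

```bash
python3 -c "
from h import *
p=shot('wrist');togo([458,167,90.6]);save(p,'w32.png');marks(p,['post_third_mid','cones_mid'])
p=shot('side');save(p,'s32.png');marks(p,['post_third_mid'])
p=shot('scene');marks(p,['post_third_mid'])"
```

```text
clock 58.2 eef [457.8 164.  155. ] rot [-1.571 -0.     0.068] w 34.8 F [-0.2 -0.4 -2.2]
togo cm [0.04 6.44 0.3 ]
post_third_mid [([461.1, 166.2, 191.6], 0.84)]
cones_mid [([475.5, 245.2, 88.1], 0.9)]
post_third_mid [([459.5, 163.9, 198.2], 0.71)]
post_third_mid [([459.3, 164.7, 196.0], 0.89)]
```

View pics/w32.png

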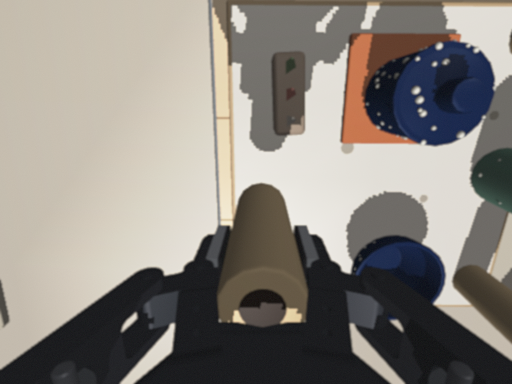

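View pics/s32.png

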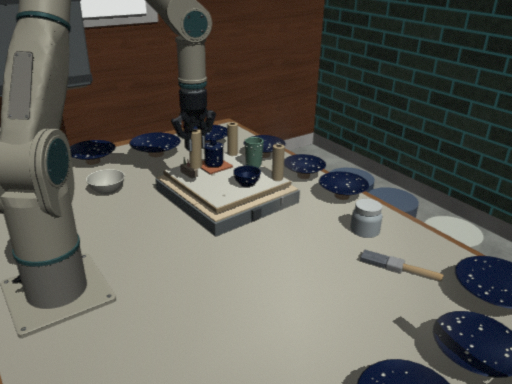

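The picture shows the post held upright over the shelf's front edge, with the cones (288,92) clear of it. Lowering.

>>> {"api": "apply_moves", "payload": {
  "motion": [
    [0,1.5,0.1,0,2],
    [0,3.5,0.1,0,2],
    [0,5,0.1,0,2],
    [0,5.7,0.1,0,2],
    [0,5.9,0.1,0,2],
    [0,5.9,0.1,0,2],
    [0,5.9,0.1,0,2]
  ]
}}

```text
clock: 59.38
eef_pos: [458.0, 166.1, 96.2]
tool_rot: [-1.57, -0.001, 0.07]
force: [-0.1, -0.1, -2.5]
width: 34.8
```

```bash
python3 -c "
from h import *
togo([458,167,90.6])"
```

```text
clock 59.38 eef [458.  166.1  96.2] rot [-1.57e+00 -1.00e-03  7.00e-02] w 34.8 F [-0.1 -0.1 -2.5]
togo cm [0.01 0.56 0.09]
```

>>> {"api": "apply_moves", "payload": {
  "motion": [
    [0,0.2,0.1,0,2],
    [0,0.4,0.1,0,2],
    [0,0.5,0.1,0,2],
    [0,0.6,0.1,0,2],
    [0,0.6,0.1,0,2]
  ]
}}

```text
clock: 60.0
eef_pos: [457.5, 167.0, 90.6]
tool_rot: [-1.57, 0.0, 0.07]
force: [-1.6, 0.5, 7.7]
width: 34.7
```

```bash
python3 -c "
from h import *
togo([458,167,90.6])
p=shot('side');cv2.imwrite('pics/s33.png',cv2.resize(p['image'][90:230,150:310,::-1],None,fx=4.2,fy=4.2,interpolation=cv2.INTER_CUBIC))"
```

```text
clock 60.0 eef [457.5 167.   90.6] rot [-1.57  0.    0.07] w 34.7 F [-1.6  0.5  7.7]
togo cm [ 0.05 -0.   -0.  ]
```

View pics/s33.png

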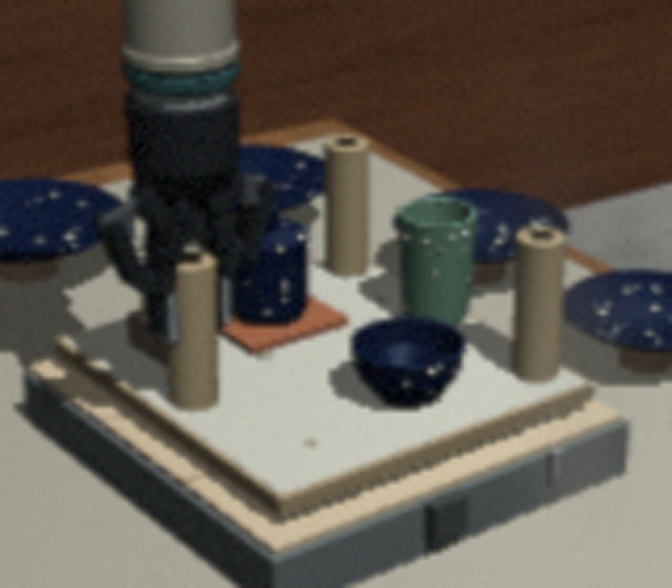

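Contact. Release, retreat straight up and away, then check.

>>> {"api": "apply_moves", "payload": {
  "motion": [
    [0,0,0,0,4.5],
    [0,0,0,0,5.5],
    [0,0,0,0,5.5],
    [0,-2,0,0,5.5],
    [0,-5,0,0,5.5],
    [0,-9,0,0,5.5],
    [0,-13,0,0,5.5],
    [0,-17,0,0,5.5],
    [4,-20,0,0,5.5],
    [8,-22,0,0,5.5],
    [10,-24,-2,0,5.5],
    [10,-26,-2,0,5.5],
    [10,-26,-2,0,5.5],
    [10,-26,-2,0,5.5],
    [10,-26,-2,0,5.5]
  ]
}}

```text
clock: 61.92
eef_pos: [557.9, 154.5, 348.8]
tool_rot: [-1.571, 0.002, 0.071]
force: [-0.3, 0.0, 0.8]
width: 54.7
```

```bash
python3 -c "
from h import *
p=shot('wrist');togo([458,167,90.6]);save(p,'w34.png');marks(p)
p=shot('side');print('side');marks(p);save(p,'s34.png');cv2.imwrite('pics/s34.png',cv2.resize(p['image'][90:230,150:310,::-1],None,fx=4.2,fy=4.2,interpolation=cv2.INTER_CUBIC))
p=shot('scene');print('scene');marks(p);cv2.imwrite('pics/c34.png',cv2.resize(p['image'][110:250,230:400,::-1],None,fx=4.2,fy=4.2,interpolation=cv2.INTER_CUBIC))"
```

```text
clock 61.98 eef [558.  154.4 349. ] rot [-1.571e+00  1.000e-03  7.100e-02] w 54.8 F [-0.1  0.2  0.2]
togo cm [-9.85 25.86  1.96]
shelf [([568.4, 173.0, 68.8], 0.78)]
post_left_mid [([674.2, 306.6, 126.3], 0.9)]
post_right_mid [([689.5, 69.8, 128.9], 0.76)]
bowl_mid [([590.6, 86.2, 98.3], 0.76)]
lid_knob [([565.0, 245.0, 164.2], 0.78)]
beaker_mid [([682.5, 186.9, 118.6], 0.68), ([688.4, 71.5, 130.4], 0.54)]
cones_mid [([473.2, 242.9, 88.9], 0.72)]
post_third_mid [([456.6, 167.4, 129.3], 0.74)]
side
shelf [([566.1, 173.7, 72.7], 0.58)]
tile_top [([570.0, 249.9, 83.3], 0.74)]
post_left_mid [([673.7, 302.8, 123.6], 0.54)]
post_right_mid [([684.6, 69.4, 129.2], 0.9)]
bowl_mid [([586.3, 85.4, 97.0], 0.81)]
jar_mid [([570.6, 250.3, 119.0], 0.86)]
beaker_mid [([678.0, 186.8, 121.3], 0.61)]
cones_mid [([476.4, 241.8, 91.1], 0.44)]
post_third_mid [([456.8, 171.1, 133.4], 0.89)]
scene
shelf [([565.9, 174.9, 78.8], 0.65)]
tile_top [([570.2, 257.4, 84.9], 0.47)]
post_left_mid [([674.1, 303.7, 130.3], 0.7)]
post_right_mid [([689.4, 70.3, 132.3], 0.9)]
bowl_mid [([588.2, 84.8, 95.4], 0.8)]
jar_mid [([566.0, 252.5, 116.0], 0.56)]
lid_knob [([565.7, 247.7, 165.0], 0.84)]
beaker_mid [([682.2, 189.1, 115.6], 0.7)]
cones_mid [([473.4, 243.9, 89.4], 0.5)]
post_third_mid [([459.3, 164.8, 134.7], 0.8)]
```

View pics/w34.png

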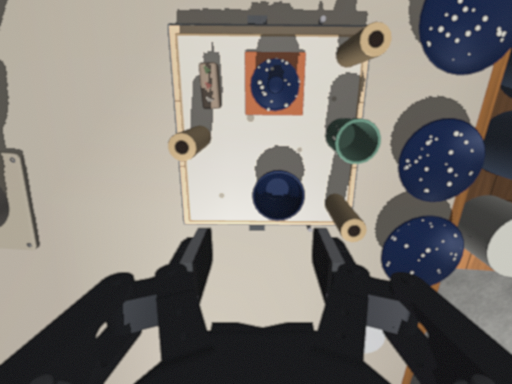

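View pics/s34.png

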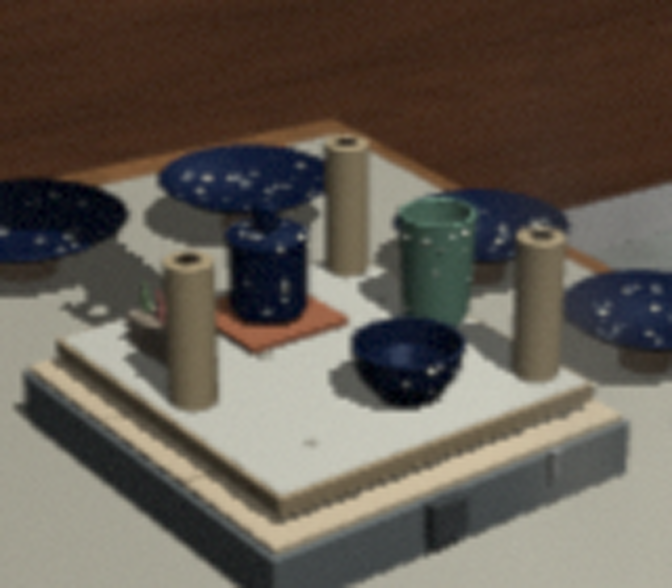

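View pics/c34.png

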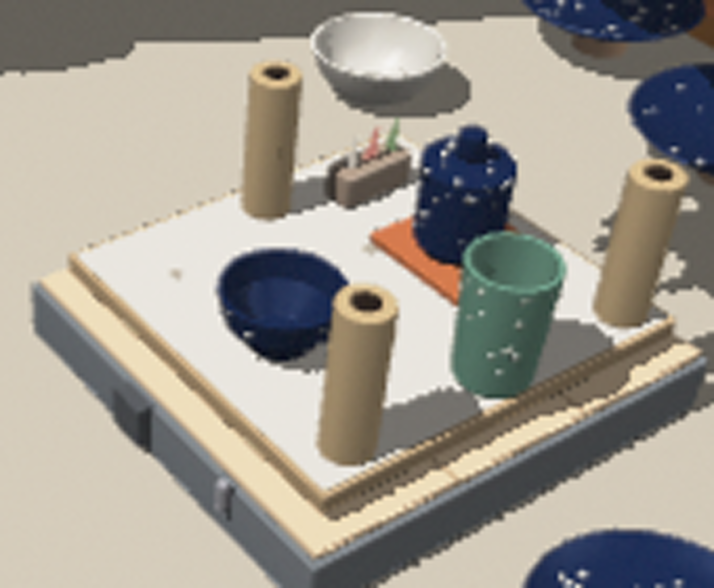

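All checks agree: beaker ~117 mm from each back post, third post at shelf (-109, 0), cones ~95 mm in front of the tile centre, lid seated. Handing in.

```bash
python3 -c "
from h import *
togo([458,167,90.6]); print(ctrl.finish_job())"
```

```text
clock 63.58 eef [558.7 154.  349.8] rot [-1.571  0.     0.07 ] w 55.0 F [-0.1 -0.3 -1. ]
togo cm [-9.95 25.92  2.  ]
the job is handed in; nothing more can be done
None
```

The kiln shelf is loaded and the job was handed in at about 64 s. I saw nothing dropped, tipped or knocked, and the hand-in gave no verdict.

My last checks used the pictures and networks from all three cameras, with these results:

| Piece | Last measured | Required |
|---|---|---|
| Jar on tile | 3 mm or less from the tile centre | within 15 mm |
| Lid on jar | resting at its expected seated height, with light contact | seated, within 9 mm sideways |
| Beaker | about 117 mm from each back post, on their line | 94–135 mm, within 20 mm of the line |
| Cones | about 95 mm in front of the tile centre, row parallel to the front edge | 70–120 mm, within 0.3 rad |
| Third post | about (-109, 0) mm in the shelf frame | (-110, 0) ± 15 mm |
| Back posts and bowl | unmoved within measuring noise | shifted less than 12 mm |

These did not agree, or went wrong on the way:
- **Fingertips:** the pictures showed them about 40 mm (shut) to 53 mm (open) behind the stated TCP. My first grip on the jar therefore closed on its rim and slipped off without moving it. The beaker was held near its top for the same reason. I allowed for the offset from then on.
- **Lid position:** the networks put the lid up to about 6 mm sideways from the jar, which is at the edge of their noise. The plug's 5 mm of play limits the offset to less than that.
- **Shelf centre:** estimates from the shelf edges, the back posts and the networks differed by up to about 8 mm. I used a value near their middle to place the third post.

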